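# Get the wire spool out from among the containers

### The job

Stand the jar, the wooden box and the bottle upright on the blue side mat to clear the wooden stock tray, then take the wire spool from the back of the tray and set it flat on the wire stand, with the stand's post through its hole. Once the spool is on the stand, put each of the three containers back upright in the tray, each on the very spot where it stood at the start. Knock nothing over and leave the dish, the tin and the pliers where they are.

Things in the scene. Friction and masses are not known exactly. Their poses are not given: they have to be found in the camera images.
- jar: Round glass jar full of pearls with a flat aluminium lid of the same width: 44 mm diameter, 88 mm tall, upright, loose, about 0.16 kg. Origin at the centre of its underside, z up. Stands on one of the three outer spots of the tray at the start; that place is to be restored.
- woodbox: Tall dark wooden box with square section, 44 x 44 mm, 86 mm tall, with a thin brass band, upright, loose, about 0.12 kg. Origin at the centre of its underside, z up, x and y square to its sides. Stands on one of the three outer spots of the tray at the start, turned up to 0.2 rad to the tray.
- bottle: Round brown (amber) glue bottle, 100 mm tall: straight body of 42 mm diameter up to 72 mm, then a narrow neck with a black cap of 21 mm diameter. Upright, loose, about 0.10 kg. Origin at the centre of its underside, z up. Stands on one of the three outer spots of the tray at the start.
- spool: Low spool of steel wire with white plastic flanges, lying flat: 56 mm diameter over the flanges, 26 mm high, with a 26 mm through hole in the middle, loose, about 0.08 kg. Origin at the centre of its underside, z up (along the hole). At the start it lies in the tray at the tray's origin, between the three containers, which leave no room for a gripper to come down to it.
- tray: Fixed light wooden tray, floor 6 mm thick, rim 12 mm high. Origin on the table under the spool; x points away from the robot, turned up to 0.35 rad. It spans x -90 to 44, y -94 to 94 mm. Flush round grey felt patches mark the places: the spool's at the origin, the containers' at (-55, 0), (0, 58) and (0, -58) mm, each standing within 5 mm of its patch. Which stands where changes.
- mat: Fixed flat blue mat, 240 mm (its x) by 150 mm (its y), 4 mm thick: the side area where the containers are to stand meanwhile. Origin at the centre of its underside, z up. It lies to the left or to the right of the tray.
- stand: Fixed wire stand: a round dark steel base, 84 mm diameter, 12 mm high, with an upright steel post of 9 mm diameter in its middle whose tip, tapered over the last 5 mm, is 55 mm above the table. Origin at the centre of its underside, z up. A seated spool lies flat on the base. It stands on the other side of the tray from the mat.
- dish: Bystander: shallow white dish of 92 mm diameter, 20 mm high, with a few pearls, loose, on the table before the tray. Origin at the centre of its underside. Leave it alone.
- tin: Bystander: small round tin with a red lid, 56 mm diameter, 26 mm high, loose, on the table. Origin at the centre of its underside. Leave it alone.
- pliers: Bystander: small pliers with blue handles lying on the table, 138 mm long, 44 mm wide, 18 mm or less high, loose. Origin on the table under the pivot, x towards the jaws. Leave it alone.

How it is judged (in metres and radians):
On the way, in this order (a step that is already met when the one before it is completed fails the run):
1. the jar, the box and the bottle all stand released and upright on the mat (x of jar in the frame of mat between -0.115 and 0.115 m and y of jar in the frame of mat between -0.07 and 0.07 m and height (world z) of jar between 0.001 and 0.01 m and angle between each of jar, woodbox, bottle's own z axis and vertical below 0.15 rad and linear speed of each of jar, woodbox, bottle below 0.05 m/s and x of woodbox in the frame of mat between -0.115 and 0.115 m and y of woodbox in the frame of mat between -0.07 and 0.07 m and height (world z) of woodbox between 0.001 and 0.01 m and x of bottle in the frame of mat between -0.115 and 0.115 m and y of bottle in the frame of mat between -0.07 and 0.07 m and height (world z) of bottle between 0.001 and 0.01 m and contact force between the fingers and jar below 0.3 N and contact force between the fingers and woodbox below 0.3 N and contact force between the fingers and bottle below 0.3 N and contact force between the fingers and spool below 0.3 N), for 0.2 s.
2. the spool lies released and flat on the stand's base, over the post, while the three containers stand on the mat (all of step 1 and horizontal distance between spool and stand below 0.01 m and z of spool in the frame of stand between 0.008 and 0.016 m and angle between spool's own z axis and vertical below 0.1 rad), for 0.2 s.
At the end, for the whole second after the job is handed in: The spool lies flat on the stand's base with the post through its hole; jar, box and bottle stand upright in the tray, each within 15 mm of where it stood at the start; all are released and at rest (distance of each of jar, woodbox, bottle from where it was at the start of the episode below 0.015 m and angle between each of jar, woodbox, bottle, spool's own z axis and vertical below 0.1 rad and horizontal distance between spool and stand below 0.01 m and z of spool in the frame of stand between 0.008 and 0.016 m and linear speed of each of jar, woodbox, bottle, spool below 0.02 m/s); the robot touches nothing.
It fails at once if a bystander (dish, tin or pliers) is moved more than 20 mm (distance of any of dish, tin, pliers from where it was at the start of the episode above 0.02 m).
It fails at once if a container is knocked over (tilted more than 0.7 rad) (angle between any of jar, woodbox, bottle's own z axis and vertical above 0.7 rad).
It also fails if it takes over 144 s, if anything falls off the work surface, if the arm or the gripper's body presses on something with over 40 N, if the wrist force passes 120 N, or if a joint passes its speed limit or range.

### The arm

A 6-joint arm with a two-finger parallel gripper is mounted at the origin on the work surface. World frame = base frame: x ahead of the robot, y to its left, z up, the work surface at z = 0. Lengths are in mm, angles in rad, forces in N, time in s.
With the tool pointing down it reaches from about 400 to 925 mm from the base axis. Payload 12.5 kg.
Tool frame: the origin (TCP) lies midway between the tips of the shut fingers; the grasp point (between the pads) lies 19 mm behind it; z points along the fingers, y is the line along which they close (so a half turn about z gives the same grasp; the last joint's range is limited). The gripper opens to 95 mm and grips with 3 to 60 N. Pads are 20 mm wide; open, the fingers measure 119 mm over their backs; the gripper's body (75 mm by 180 mm) begins 59 mm behind the grasp point.
Start: joints at [1.124, 0.491, 1.559, -0, 1.092, -0.106], TCP at [208.885, 589.079, 214.661] pointing down, gripper open.
Joint ranges: [-3.1, 3.1], [-0.84, 2.19], [0.05, 2.79], [-1.13, 4.28], [0.06, 2.93], [-2.69, 2.69]. Speed limits (rad/s): [2.22, 2.22, 2.79, 3.14, 3.14, 3.14].

### API

Orientations are given as [roll, pitch, yaw] about the fixed x, y, z axes, in that order (R = Rz(yaw) Ry(pitch) Rx(roll)).
In Python, from cell import * gives the robot as it stands. The module is installed in compiled form; this text tells all that it offers.
- The arm moves only by the tool arm_command, never from a script. Its arguments are lists of equal length, an entry for each row: "delta_pos": the shift along the world's x, y, z in units of 250 mm (1.0 is 250 mm), a list of three; "delta_rot": the turn, a rotation vector about the world's x, y, z in units of 90 degrees (1.0 is 90 degrees), a list of three; "claw": the closure, from 0 (fully open) to 1 (shut). In form: {"delta_pos": [[tx, ty, tz], ...], "delta_rot": [[wx, wy, wz], ...], "claw": [claw, ...]}. A call has exactly 5 rows; each row is the pose to reach, as a shift and turn from the pose commanded when the call began; what a row does not reach only later rows make up. A row lasts 1/12 s, in which the tool goes at most 41.7 mm and 7.16 degrees, less where a joint would pass 70% of its speed; a pose out of reach is approached as far as the arm can. A call with a number of a shift or a turn outside -1 to 1 is refused whole. A call with a gripper value outside its range is refused whole. The fingers move at their own pace and stop on an object; the grip force is fixed at half the most. Time passes only in rows, so rows that repeat a pose let the fingers close, or fill a call up. It gives the time, the measured TCP pose, the force, the opening and the grip force at its end, in the units of the state.
- state(): the state, without advancing time (a new reading comes with each control period).
- read_camera(name): name is "scene" or "top" or "wrist"; returns the picture (420x560x3 uint8, red, green, blue); there is no depth.
- calibration(name): a dict with "camera_matrix" (3x3 intrinsics, pixels), "k1" (the pictures are not rectified: a ray, as slopes to the right and down, at radius r is drawn at 1 + k1 r^2 times it, then the intrinsics apply), "T" (4x4, takes a point from camera to world coordinates). Camera axes: x right, y down, z forward; pixel columns grow to the right and rows downward; lengths in mm; the calibration is good to about 2 mm. A picture is of the moment at which its call begins: read the wrist's pose just before it. calibration takes no time and is no camera call; for the wrist camera it gives the pose at the moment of the call.
- job_done(): hands the job in; it is judged then, once.
The state is a dict: "t": time; "joints": joint angles; "qvel": joint speeds; "tau": joint torques, N m; "eef_pos": TCP position; "tcp_rot": TCP orientation; "ft_force": force on the tool from outside, world axes, zero at the start; "moment": the same for the moment, N m; "opening": opening from 0.0 (shut) to 1.0 (fully open); "grip_force": force on a finger pad.
Only numpy, scipy, OpenCV 4.12 (cv2) and the standard library are available. Lean on these libraries where they do the work, as an engineer would, in place of code of your own. Each camera call takes 0.05 s, during which the arm holds its last target. There are 200 camera calls.

## Working session

There is one attempt and no reset: what is moved stays moved. The work goes in short steps, Python scripts to look and compute and a tool call to move; the robot and the scene stay as the last step left them, time stands still between calls to the robot, and variables do not carry over. Pictures are saved under pics/ and viewed, at most 14 in all, crops included, and the job is handed in when it is done.

Besides the shell and the picture viewer there is one more tool, called in YAML: its name, and indented under it one key for each argument. arm_command: Moves the arm, as the interface text tells. Shifts and turns lie within -1 to 1; 1 stands for 250 mm of shift or 90 degrees of turn. Its arguments: {"type":"object","properties":{"delta_pos":{"type":"array"},"delta_rot":{"type":"array"},"claw":{"type":"array"}},"required":["delta_pos","delta_rot","claw"]}

```bash
mkdir -p pics
cat > h.py <<'E'
from cell import *
import numpy as np, cv2
def snap(n,f):
    c=calibration(n); im=read_camera(n); cv2.imwrite('pics/'+f,cv2.cvtColor(im,cv2.COLOR_RGB2BGR)); return im,c
def ray(c,uv,z):
    K=np.array(c["camera_matrix"],float);T=np.array(c["T"],float)
    p=cv2.undistortPoints(np.array(uv,float).reshape(-1,1,2),K,np.array([c["k1"],0,0,0.])).reshape(-1,2)
    d=np.c_[p,np.ones(len(p))]@T[:3,:3].T; o=T[:3,3]
    return o+d*((z-o[2])/d[:,2])[:,None]
def proj(c,P):
    K=np.array(c["camera_matrix"],float);T=np.linalg.inv(np.array(c["T"],float))
    return cv2.projectPoints(np.array(P,float).reshape(-1,1,3),cv2.Rodrigues(T[:3,:3])[0],T[:3,3],K,np.array([c["k1"],0,0,0.]))[0].reshape(-1,2)
E
python3 - <<'E'
from h import *
for n in ("top","scene"):
    im,c=snap(n,n+'0.png'); print(n,np.round(c["T"],3).tolist(),np.round(c["camera_matrix"],1).tolist(),c["k1"])
print(state())
E
```

```text
top [[0.004, -0.997, 0.08, 496.939], [-1.0, -0.003, 0.011, -10.914], [-0.011, -0.08, -0.997, 1040.274], [0.0, 0.0, 0.0, 1.0]] [[534.7, 0.0, 282.5], [0.0, 534.7, 208.5], [0.0, 0.0, 1.0]] -0.01044658687183318
scene [[0.812, 0.472, -0.343, 918.244], [0.583, -0.67, 0.46, -495.482], [-0.012, -0.573, -0.819, 899.557], [0.0, 0.0, 0.0, 1.0]] [[541.8, 0.0, 280.3], [0.0, 541.8, 221.3], [0.0, 0.0, 1.0]] -0.05497113082374978
{'t': 0.1, 'joints': array([ 1.12436618e+00,  4.91461772e-01,  1.55935846e+00, -3.56012494e-07,
        1.09171382e+00, -1.05587005e-01]), 'qvel': array([ 4.84576839e-05, -1.94379496e-03,  4.80236808e-04,  1.17528583e-04,
        1.23421112e-03, -2.95317608e-04]), 'tau': array([ 4.01507306e-03, -6.13623762e+01, -2.58606005e+01,  6.94718189e-02,
        4.70961398e-02, -1.52851675e-05]), 'eef_pos': array([208.80849107, 588.87073924, 214.15384126]), 'tcp_rot': array([-3.14065646e+00, -9.89007953e-05,  2.80074963e+00]), 'ft_force': array([ 0.29975698, -0.34639538, -0.1884139 ]), 'moment': array([-0.01901918, -0.00562527, -0.00996413]), 'grip_force': 0.0, 'opening': 1.0007766956646977}
```

View pics/top0.png

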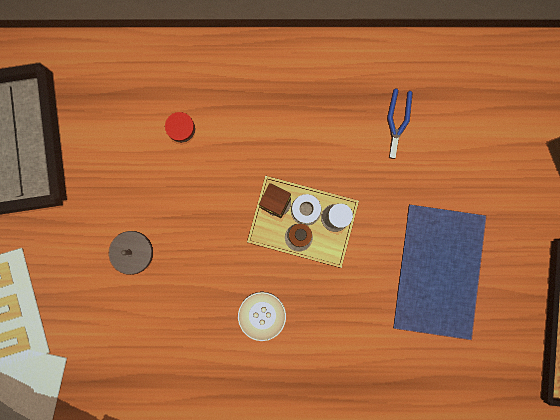

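View pics/scene0.png

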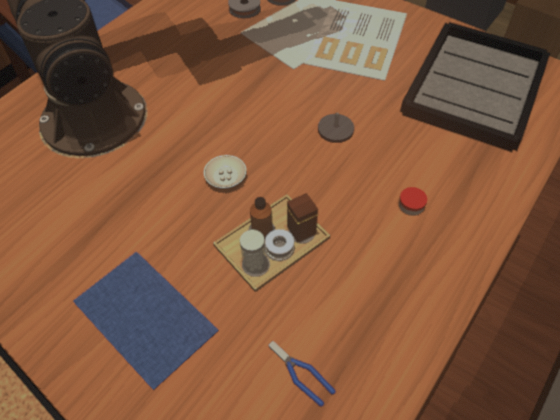

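The top view shows the box (275,201), jar (340,216), bottle (300,236) and spool (306,208) in the tray. The mat is at (440,272), the stand at (131,252), and the dish (262,316), tin (180,127) and pliers (400,120) are clear of them. The scene view agrees. Next I'll measure.

```bash
cat > m.py <<'E'
from h import *
im=cv2.cvtColor(cv2.imread('pics/top0.png'),cv2.COLOR_BGR2RGB); c=calibration("top")
hsv=cv2.cvtColor(im,cv2.COLOR_RGB2HSV); H,S,V=[hsv[...,i].astype(int) for i in range(3)]
def blob(mask,seed,r):
    m=np.zeros(mask.shape,np.uint8); u,v=seed; m[v-r:v+r,u-r:u+r]=mask[v-r:v+r,u-r:u+r]*255
    cs=cv2.findContours(m,cv2.RETR_EXTERNAL,cv2.CHAIN_APPROX_NONE)[0]
    return max(cs,key=cv2.contourArea)
vis=im.copy()
def rep(n,k,z,rect=False):
    cv2.drawContours(vis,[k],-1,(0,255,0) ,1)
    w=ray(c,k.reshape(-1,2),z)[:,:2].astype(np.float32)
    if rect:
        r=cv2.minAreaRect(w); print(n,np.round(r[0],1),np.round(r[1],1),round(r[2],1))
    else:
        (x,y),r=cv2.minEnclosingCircle(w); print(n,np.round([x,y,r],1),np.round(w.min(0)/2+w.max(0)/2,1))
rep('mat',blob((H>100)&(H<130)&(S>80),(440,272),75),4,1)
rep('tray',blob((H>20)&(H<35)&(S>60)&(V>90),(304,222),60),12,1)
rep('jar',blob((S<40)&(V>140),(340,216),18),94)
rep('spool',blob((S<40)&(V>140),(306,208),18),32)
rep('box',blob((V<110)&((H<12)|(H>170)),(273,200),20),92,1)
rep('cap',blob((V<50),(300,236),10),106)
rep('bottle',blob((V<110)&((H<12)|(H>170)),(299,237),17),78)
rep('stand',blob((S<110)&(V<140),(131,252),28),12)
cv2.imwrite('pics/v.png',cv2.cvtColor(cv2.resize(vis[165:280,235:370],None,fx=5,fy=5,interpolation=0),cv2.COLOR_RGB2BGR))
for p in [(131,252),(127,252),(300,236),(262,316)]: print(p,hsv[p[1],p[0]], ray(c,[p],55)[0].round(1))
E
python3 m.py
```

```text
mat [ 460.8 -301.2] [148.2 237.7] 81.9
tray [555.5 -38. ] [186.7 132.6] 75.2
jar [ 561.2 -102.5   21.3] [ 560.8 -102.8]
spool [578.1 -44.1  27.8] [578.  -43.7]
box [604.5   7.9] [43.7 17.4] 73.4
cap [509.9 -18.7   0. ] [509.9 -18.7]
bottle [506.7 -31.5   1.8] [506.7 -31.5]
stand [493.8 293.6  42.2] [494.6 293.3]
(131, 252) [  8 113  54] [494.6 279.5  55. ]
(127, 252) [  9 108  66] [494.6 286.9  55. ]
(300, 236) [13 80 86] [525.3 -32.   55. ]
(262, 316) [109  19 215] [379.5  37.   55. ]
```

View pics/v.png

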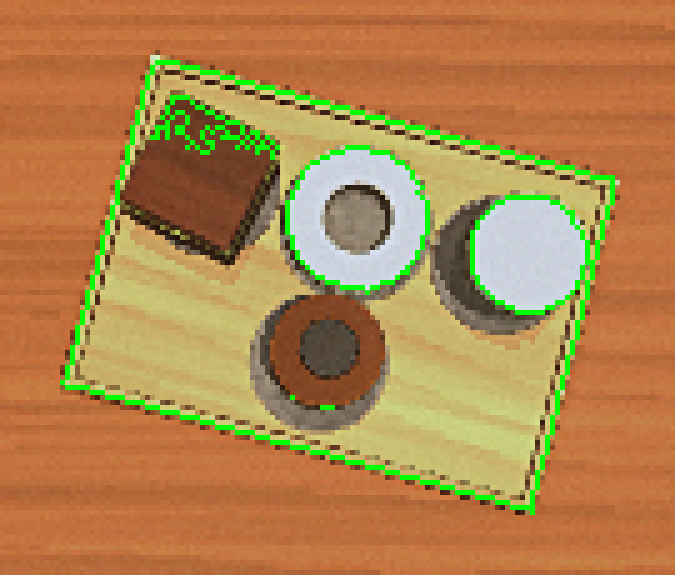

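Run:
```python
from h import *
c=calibration("top")
f=lambda L,z:ray(c,[(235+(x-2)/5,165+(y-2)/5) for x,y in L],z)[:,:2]
w=f([(172,93),(278,160),(231,250),(121,200)],92);print(w.round(1),w.mean(0).round(1),cv2.minAreaRect(w.astype(np.float32)))
print(f([(330,349)],106),f([(327,350)],78))
t=np.radians(-14.8);R=np.array([[np.cos(t),-np.sin(t)],[np.sin(t),np.cos(t)]])
for p in [(0,58),(0,-58),(-55,0)]: print(R@p+[577.7,-43.9])
m=np.radians(-8.1)
for d in (-85,0,85): print(460.8+d*np.cos(m),-301.2+d*np.sin(m))
print(proj(c,[[594,291,55],[494,291,55]]))
```

```text
[[618.3  24.3]
 [594.3 -13.6]
 [562.1   3. ]
 [579.9  42.3]] [588.7  14. ] ((589.657470703125, 13.128799438476562), (44.50952911376953, 42.41383743286133), 64.97720336914062)
[[526.64154768 -31.92101091]] [[527.16843053 -31.47273231]]
[592.51585396  12.17575654]
[562.88414604 -99.97575654]
[524.52471363 -29.85048331]
376.6479890940926 -289.22339528530546
460.8 -301.2
544.9520109059074 -313.1766047146945
[[126.27067597 198.34984244]
 [124.79432868 252.31366674]]
```

arm_command:
  delta_pos:
    - [0.07,-0.138,0]
    - [0.14,-0.276,0]
    - [0.21,-0.414,0]
    - [0.28,-0.552,0]
    - [0.352,-0.692,0]
  delta_rot:
    - [0,0,-0.047]
    - [0,0,-0.094]
    - [0,0,-0.141]
    - [0,0,-0.188]
    - [0,0,-0.237]
  claw: [0,0,0,0,0]

```text
t: 0.52
eef_pos: [297.1, 414.4, 214.4]
tcp_rot: [-3.141, 0.0, 2.425]
ft_force: [1.1, 0.4, 0.8]
opening: 1.002
grip_force: 0.0
```

arm_command:
  delta_pos:
    - [0.07,-0.138,0]
    - [0.14,-0.276,0]
    - [0.21,-0.414,0]
    - [0.28,-0.552,0]
    - [0.352,-0.692,0]
  delta_rot:
    - [0,0,-0.047]
    - [0,0,-0.094]
    - [0,0,-0.141]
    - [0,0,-0.188]
    - [0,0,-0.237]
  claw: [0,0,0,0,0]

```text
t: 0.93
eef_pos: [385.2, 241.3, 214.6]
tcp_rot: [-3.142, -0.0, 2.053]
ft_force: [1.8, -1.2, 0.2]
opening: 0.998
grip_force: 0.0
```

arm_command:
  delta_pos:
    - [0.07,-0.138,0]
    - [0.14,-0.276,0]
    - [0.21,-0.414,0]
    - [0.28,-0.552,0]
    - [0.352,-0.692,0]
  delta_rot:
    - [0,0,-0.047]
    - [0,0,-0.094]
    - [0,0,-0.141]
    - [0,0,-0.188]
    - [0,0,-0.237]
  claw: [0,0,0,0,0]

```text
t: 1.35
eef_pos: [473.2, 68.2, 214.6]
tcp_rot: [-3.141, -0.0, 1.68]
ft_force: [0.8, 0.7, 0.8]
opening: 1.003
grip_force: 0.0
```

arm_command:
  delta_pos:
    - [0.088,-0.173,0]
    - [0.176,-0.346,0]
    - [0.264,-0.519,0]
    - [0.352,-0.691,0]
    - [0.352,-0.691,0]
  delta_rot:
    - [0,0,-0.06]
    - [0,0,-0.12]
    - [0,0,-0.18]
    - [0,0,-0.237]
    - [0,0,-0.237]
  claw: [0,0,0,0,0]

```text
t: 1.77
eef_pos: [562.0, -106.0, 214.3]
tcp_rot: [3.141, 0.0, 1.304]
ft_force: [0.4, 0.8, -0.9]
opening: 0.999
grip_force: 0.0
```

Run:
```python
from h import *
im,c=snap("wrist","w1.png"); s=state(); print(s['eef_pos'],s['tcp_rot'])
for P in ([561,-102.6,94],[590,13,92],[527,-31.5,106],[578,-44,32]): print(proj(c,[P]))
```

```text
[ 563.50496472 -108.78452192  214.05716185] [3.14029743e+00 1.00773321e-03 1.30718449e+00]
[[271.10700978 203.86960303]]
[[267.84025557  69.41828777]]
[[211.29544473 140.08622266]]
[[272.21669395 136.53766293]]
```

View pics/w1.png

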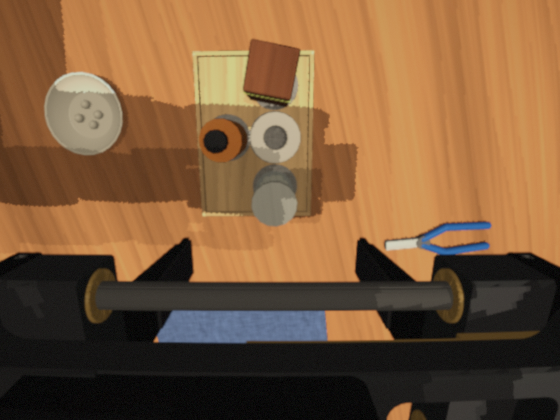

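The wrist view matches: jar lid (274,205), bottle cap (215,141), spool (275,137) and box (271,70) are all within about 3 px of prediction. The TCP reads a few mm off its target, so I'll hold and check.

arm_command:
  delta_pos:
    - [0,0,0]
    - [0,0,0]
    - [0,0,0]
    - [0,0,0]
    - [0,0,0]
  delta_rot:
    - [0,0,0]
    - [0,0,0]
    - [0,0,0]
    - [0,0,0]
    - [0,0,0]
  claw: [0,0,0,0,0]

```text
t: 2.23
eef_pos: [560.7, -101.7, 214.9]
tcp_rot: [3.141, -0.0, 1.313]
ft_force: [-0.0, 0.7, 0.1]
opening: 0.998
grip_force: 0.0
```

arm_command:
  delta_pos:
    - [0,-0.004,-0.15]
    - [0,-0.004,-0.3]
    - [0,-0.004,-0.45]
    - [0,-0.004,-0.54]
    - [0,-0.004,-0.6]
  delta_rot:
    - [0,0,0]
    - [0,0,0]
    - [0,0,0]
    - [0,0,0]
    - [0,0,0]
  claw: [0,0,0,0,0]

```text
t: 2.65
eef_pos: [559.8, -102.7, 62.2]
tcp_rot: [-3.139, -0.0, 1.313]
ft_force: [0.5, -0.3, -0.1]
opening: 1.0
grip_force: 0.0
```

arm_command:
  delta_pos:
    - [0,0,-0.05]
    - [0,0,-0.09]
    - [0,0,-0.115]
    - [0,0,-0.115]
    - [0,0,-0.115]
  delta_rot:
    - [0,0,0]
    - [0,0,0]
    - [0,0,0]
    - [0,0,0]
    - [0,0,0]
  claw: [0,0,0,0,0]

```text
t: 3.07
eef_pos: [561.1, -103.5, 36.2]
tcp_rot: [3.141, 0.0, 1.312]
ft_force: [-0.2, -0.3, -0.1]
opening: 0.999
grip_force: 0.0
```

arm_command:
  delta_pos:
    - [0,0,0]
    - [0,0,0]
    - [0,0,0]
    - [0,0,0]
    - [0,0,0]
  delta_rot:
    - [0,0,0]
    - [0,0,0]
    - [0,0,0]
    - [0,0,0]
    - [0,0,0]
  claw: [0.3,0.6,1,1,1]

```text
t: 3.48
eef_pos: [561.0, -103.7, 36.2]
tcp_rot: [3.141, 0.0, 1.312]
ft_force: [0.2, -0.3, -0.5]
opening: 0.712
grip_force: 0.0
```

arm_command:
  delta_pos:
    - [0,0,0]
    - [0,0,0]
    - [0,0,0]
    - [0,0,0]
    - [0,0,0]
  delta_rot:
    - [0,0,0]
    - [0,0,0]
    - [0,0,0]
    - [0,0,0]
    - [0,0,0]
  claw: [1,1,1,1,1]

```text
t: 3.9
eef_pos: [561.0, -103.7, 35.9]
tcp_rot: [3.141, 0.0, 1.312]
ft_force: [0.4, 0.2, -0.6]
opening: 0.461
grip_force: 30.0
```

arm_command:
  delta_pos:
    - [0,0,0.04]
    - [0,0,0.12]
    - [0,0,0.24]
    - [0,0,0.36]
    - [0,0,0.45]
  delta_rot:
    - [0,0,0]
    - [0,0,0]
    - [0,0,0]
    - [0,0,0]
    - [0,0,0]
  claw: [1,1,1,1,1]

```text
t: 4.32
eef_pos: [560.9, -103.7, 151.2]
tcp_rot: [3.14, 0.0, 1.312]
ft_force: [0.6, -1.0, -1.9]
opening: 0.461
grip_force: 30.0
```

arm_command:
  delta_pos:
    - [0,-0.03,0.03]
    - [-0.01,-0.1,0.046]
    - [-0.02,-0.2,0.046]
    - [-0.03,-0.31,0.046]
    - [-0.04,-0.42,0.046]
  delta_rot:
    - [0,0,0]
    - [0,0,0]
    - [0,0,0]
    - [0,0,0]
    - [0,0,0]
  claw: [1,1,1,1,1]

```text
t: 4.73
eef_pos: [550.2, -209.9, 159.4]
tcp_rot: [-3.141, -0.0, 1.312]
ft_force: [0.2, -0.9, -1.8]
opening: 0.46
grip_force: 30.0
```

arm_command:
  delta_pos:
    - [-0.01,-0.12,0]
    - [-0.016,-0.24,0]
    - [-0.016,-0.33,0]
    - [-0.016,-0.39,0]
    - [-0.016,-0.42,0]
  delta_rot:
    - [0,0,0]
    - [0,0,0]
    - [0,0,0]
    - [0,0,0]
    - [0,0,0]
  claw: [1,1,1,1,1]

```text
t: 5.15
eef_pos: [546.3, -315.6, 159.1]
tcp_rot: [-3.141, -0.0, 1.31]
ft_force: [-0.3, 0.0, -0.8]
opening: 0.458
grip_force: 30.0
```

arm_command:
  delta_pos:
    - [0,0,-0.04]
    - [0,0,-0.14]
    - [0,0,-0.24]
    - [0,0,-0.34]
    - [0,0,-0.4]
  delta_rot:
    - [0,0,0]
    - [0,0,0]
    - [0,0,0]
    - [0,0,0]
    - [0,0,0]
  claw: [1,1,1,1,1]

```text
t: 5.57
eef_pos: [546.0, -311.4, 56.7]
tcp_rot: [-3.138, -0.001, 1.313]
ft_force: [0.6, -0.4, -1.7]
opening: 0.458
grip_force: 30.0
```

arm_command:
  delta_pos:
    - [0,0,-0.04]
    - [0,0,-0.07]
    - [0,0,-0.09]
    - [0,0,-0.102]
    - [0,0,-0.102]
  delta_rot:
    - [0,0,0]
    - [0,0,0]
    - [0,0,0]
    - [0,0,0]
    - [0,0,0]
  claw: [1,1,1,1,1]

```text
t: 5.98
eef_pos: [547.1, -313.6, 34.5]
tcp_rot: [3.141, 0.0, 1.312]
ft_force: [0.1, 1.0, -1.8]
opening: 0.456
grip_force: 30.0
```

arm_command:
  delta_pos:
    - [0,0,-0.002]
    - [0,0,-0.002]
    - [0,0,-0.002]
    - [0,0,-0.002]
    - [0,0,-0.002]
  delta_rot:
    - [0,0,0]
    - [0,0,0]
    - [0,0,0]
    - [0,0,0]
    - [0,0,0]
  claw: [1,1,0.5,0.4,0.2]

```text
t: 6.4
eef_pos: [547.0, -313.8, 34.3]
tcp_rot: [3.141, 0.0, 1.312]
ft_force: [0.1, 0.3, -0.9]
opening: 0.587
grip_force: 0.0
```

arm_command:
  delta_pos:
    - [0,0,0]
    - [0,0,0]
    - [0,0,0]
    - [0,0,0]
    - [0,0,0]
  delta_rot:
    - [0,0,0]
    - [0,0,0]
    - [0,0,0]
    - [0,0,0]
    - [0,0,0]
  claw: [0,0,0,0,0]

```text
t: 6.82
eef_pos: [546.9, -313.7, 33.9]
tcp_rot: [3.142, -0.0, 1.312]
ft_force: [0.6, 0.2, -0.2]
opening: 0.933
grip_force: 0.0
```

arm_command:
  delta_pos:
    - [0,0,0.06]
    - [0,0,0.18]
    - [0,0,0.32]
    - [0,0,0.44]
    - [0,0,0.52]
  delta_rot:
    - [0,0,0]
    - [0,0,0]
    - [0,0,0]
    - [0,0,0]
    - [0,0,0]
  claw: [0,0,0,0,0]

```text
t: 7.23
eef_pos: [547.4, -314.0, 167.0]
tcp_rot: [3.139, 0.001, 1.312]
ft_force: [0.2, 1.0, 0.8]
opening: 1.004
grip_force: 0.0
```

arm_command:
  delta_pos:
    - [0.01,0.07,0]
    - [0.025,0.19,0]
    - [0.045,0.34,0]
    - [0.065,0.5,0]
    - [0.086,0.653,0]
  delta_rot:
    - [0,0,-0.01]
    - [0,0,-0.02]
    - [0,0,-0.03]
    - [0,0,-0.04]
    - [0,0,-0.05]
  claw: [0,0,0,0,0]

```text
t: 7.65
eef_pos: [568.2, -148.9, 164.0]
tcp_rot: [3.141, -0.0, 1.232]
ft_force: [0.4, 0.4, 0.5]
opening: 1.001
grip_force: 0.0
```

arm_command:
  delta_pos:
    - [0.02,0.15,0]
    - [0.04,0.31,0]
    - [0.06,0.46,0]
    - [0.08,0.59,0]
    - [0.086,0.653,0]
  delta_rot:
    - [0,0,-0.02]
    - [0,0,-0.04]
    - [0,0,-0.063]
    - [0,0,-0.063]
    - [0,0,-0.063]
  claw: [0,0,0,0,0]

```text
t: 8.07
eef_pos: [590.0, 16.4, 164.0]
tcp_rot: [3.141, -0.0, 1.136]
ft_force: [0.6, -1.1, 0.6]
opening: 1.001
grip_force: 0.0
```

arm_command:
  delta_pos:
    - [0,0,0]
    - [0,0,0]
    - [0,0,0]
    - [0,0,0]
    - [0,0,0]
  delta_rot:
    - [0,0,0]
    - [0,0,0]
    - [0,0,0]
    - [0,0,0]
    - [0,0,0]
  claw: [0,0,0,0,0]

```text
t: 8.48
eef_pos: [589.9, 11.7, 163.9]
tcp_rot: [3.142, 0.0, 1.133]
ft_force: [-0.6, -0.1, -0.9]
opening: 1.003
grip_force: 0.0
```

Run:
```python
from h import *
im,c=snap("wrist","w2.png"); s=state(); print(s['eef_pos'],s['tcp_rot'])
for P in ([590,13,92],[527,-31.5,106],[578,-44,32]): print(proj(c,[P]))
```

```text
[589.8515043   11.79615403 163.91514087] [3.14151933e+00 6.87162985e-05 1.13277696e+00]
[[272.44741698 220.07878776]]
[[225.77218019 303.89325165]]
[[285.65979572 256.70171886]]
```

View pics/w2.png

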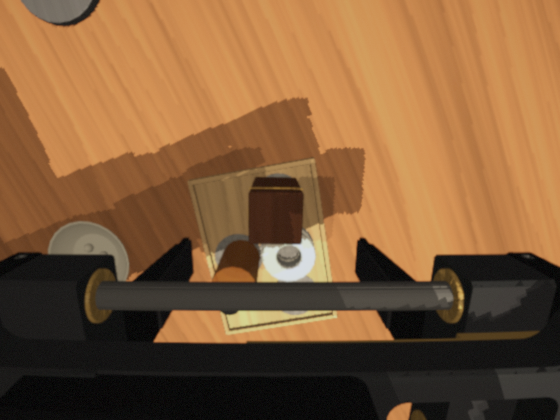

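The box's top face is centred at (275,216) and square to the fingers, about 2–3 mm from prediction. I'll grasp it.

arm_command:
  delta_pos:
    - [0.012,0.008,-0.05]
    - [0.012,0.008,-0.17]
    - [0.012,0.008,-0.31]
    - [0.012,0.008,-0.42]
    - [0.012,0.008,-0.48]
  delta_rot:
    - [0,0,0]
    - [0,0,0]
    - [0,0,0]
    - [0,0,0]
    - [0,0,0]
  claw: [0,0,0,0,0]

```text
t: 8.95
eef_pos: [591.5, 14.6, 40.0]
tcp_rot: [-3.138, 0.001, 1.134]
ft_force: [-0.7, 0.8, 0.4]
opening: 0.998
grip_force: 0.0
```

arm_command:
  delta_pos:
    - [0,0,-0.02]
    - [0,0,-0.032]
    - [0,0,-0.032]
    - [0,0,-0.032]
    - [0,0,-0.032]
  delta_rot:
    - [0,0,0]
    - [0,0,0]
    - [0,0,0]
    - [0,0,0]
    - [0,0,0]
  claw: [0,0,0,0.2,0.4]

```text
t: 9.37
eef_pos: [593.5, 14.8, 37.0]
tcp_rot: [3.14, -0.001, 1.134]
ft_force: [0.1, -0.5, -0.1]
opening: 0.913
grip_force: 0.0
```

arm_command:
  delta_pos:
    - [0,0,0]
    - [0,0,0]
    - [0,0,0]
    - [0,0,0]
    - [0,0,0]
  delta_rot:
    - [0,0,0]
    - [0,0,0]
    - [0,0,0]
    - [0,0,0]
    - [0,0,0]
  claw: [0.6,1,1,1,1]

```text
t: 9.78
eef_pos: [592.9, 14.8, 36.1]
tcp_rot: [3.141, -0.0, 1.134]
ft_force: [0.1, 0.5, -0.0]
opening: 0.563
grip_force: 0.0
```

arm_command:
  delta_pos:
    - [0,0,0]
    - [0,0,0]
    - [0,0,0]
    - [0,0,0]
    - [0,0,0]
  delta_rot:
    - [0,0,0]
    - [0,0,0]
    - [0,0,0]
    - [0,0,0]
    - [0,0,0]
  claw: [1,1,1,1,1]

```text
t: 10.2
eef_pos: [592.8, 14.8, 35.9]
tcp_rot: [3.142, 0.0, 1.134]
ft_force: [-0.2, -0.2, 1.3]
opening: 0.465
grip_force: 29.8
```

arm_command:
  delta_pos:
    - [0,0,0.04]
    - [0,0,0.14]
    - [0,0,0.29]
    - [0,0,0.44]
    - [0,0,0.56]
  delta_rot:
    - [0,0,0]
    - [0,0,0]
    - [0,0,0]
    - [0,0,0]
    - [0,0,0]
  claw: [1,1,1,1,1]

```text
t: 10.62
eef_pos: [592.9, 14.8, 179.1]
tcp_rot: [3.14, -0.0, 1.134]
ft_force: [1.2, -0.3, -1.8]
opening: 0.462
grip_force: 29.8
```

arm_command:
  delta_pos:
    - [-0.026,-0.036,0]
    - [-0.087,-0.122,0]
    - [-0.166,-0.231,0]
    - [-0.253,-0.352,0]
    - [-0.349,-0.486,0]
  delta_rot:
    - [0,0,0]
    - [0,0,0]
    - [0,0,0]
    - [0,0,0]
    - [0,0,0]
  claw: [1,1,1,1,1]

```text
t: 11.03
eef_pos: [504.3, -107.2, 175.8]
tcp_rot: [-3.141, 0.0, 1.136]
ft_force: [0.6, -0.5, -1.5]
opening: 0.462
grip_force: 29.8
```

arm_command:
  delta_pos:
    - [-0.087,-0.122,0]
    - [-0.175,-0.243,0]
    - [-0.262,-0.365,0]
    - [-0.349,-0.486,0]
    - [-0.419,-0.583,0]
  delta_rot:
    - [0,0,0]
    - [0,0,0]
    - [0,0,0]
    - [0,0,0]
    - [0,0,0]
  claw: [1,1,1,1,1]

```text
t: 11.45
eef_pos: [398.9, -253.9, 175.9]
tcp_rot: [-3.141, 0.0, 1.134]
ft_force: [0.4, -0.3, -1.1]
opening: 0.467
grip_force: 29.8
```

arm_command:
  delta_pos:
    - [-0.052,-0.073,0]
    - [-0.087,-0.122,0]
    - [-0.105,-0.146,0]
    - [-0.105,-0.146,-0.04]
    - [-0.105,-0.146,-0.14]
  delta_rot:
    - [0,0,0]
    - [0,0,0]
    - [0,0,0]
    - [0,0,0]
    - [0,0,0]
  claw: [1,1,1,1,1]

```text
t: 11.87
eef_pos: [375.2, -290.0, 142.6]
tcp_rot: [3.137, 0.002, 1.133]
ft_force: [-0.2, -0.9, -1.5]
opening: 0.462
grip_force: 29.8
```

arm_command:
  delta_pos:
    - [0,0,-0.12]
    - [0,0,-0.24]
    - [0,0,-0.33]
    - [0,0,-0.38]
    - [0,0,-0.4]
  delta_rot:
    - [0,0,0]
    - [0,0,0]
    - [0,0,0]
    - [0,0,0]
    - [0,0,0]
  claw: [1,1,1,1,1]

```text
t: 12.28
eef_pos: [374.1, -287.9, 39.1]
tcp_rot: [-3.139, -0.001, 1.135]
ft_force: [-0.1, 0.5, -1.5]
opening: 0.46
grip_force: 29.8
```

arm_command:
  delta_pos:
    - [0,0,-0.015]
    - [0,0,-0.026]
    - [0,0,-0.026]
    - [0,0,-0.026]
    - [0,0,-0.026]
  delta_rot:
    - [0,0,0]
    - [0,0,0]
    - [0,0,0]
    - [0,0,0]
    - [0,0,0]
  claw: [1,1,1,1,1]

```text
t: 12.7
eef_pos: [374.9, -289.1, 35.1]
tcp_rot: [3.14, 0.0, 1.134]
ft_force: [0.4, 0.4, -2.0]
opening: 0.464
grip_force: 29.8
```

arm_command:
  delta_pos:
    - [0,0,-0.002]
    - [0,0,-0.002]
    - [0,0,-0.002]
    - [0,0,-0.002]
    - [0,0,-0.002]
  delta_rot:
    - [0,0,0]
    - [0,0,0]
    - [0,0,0]
    - [0,0,0]
    - [0,0,0]
  claw: [1,1,0.5,0.4,0.2]

```text
t: 13.12
eef_pos: [374.7, -289.0, 34.0]
tcp_rot: [3.141, 0.0, 1.134]
ft_force: [-0.4, -0.4, -0.1]
opening: 0.591
grip_force: 0.0
```

arm_command:
  delta_pos:
    - [0,0,0]
    - [0,0,0]
    - [0,0,0]
    - [0,0,0]
    - [0,0,0]
  delta_rot:
    - [0,0,0]
    - [0,0,0]
    - [0,0,0]
    - [0,0,0]
    - [0,0,0]
  claw: [0,0,0,0,0]

```text
t: 13.53
eef_pos: [374.6, -288.9, 33.9]
tcp_rot: [3.142, -0.0, 1.134]
ft_force: [-0.2, -0.5, -0.3]
opening: 0.937
grip_force: 0.0
```

arm_command:
  delta_pos:
    - [0,0,0.06]
    - [0,0,0.18]
    - [0,0,0.32]
    - [0,0,0.46]
    - [0,0,0.56]
  delta_rot:
    - [0,0,0]
    - [0,0,0]
    - [0,0,0]
    - [0,0,0]
    - [0,0,0]
  claw: [0,0,0,0,0]

```text
t: 13.95
eef_pos: [374.8, -289.0, 176.6]
tcp_rot: [3.14, 0.001, 1.134]
ft_force: [0.6, 0.3, -0.3]
opening: 1.0
grip_force: 0.0
```

arm_command:
  delta_pos:
    - [0.04,0.068,0]
    - [0.081,0.136,0]
    - [0.122,0.205,0]
    - [0.163,0.274,0]
    - [0.203,0.343,0]
  delta_rot:
    - [0,0,0.074]
    - [0,0,0.148]
    - [0,0,0.222]
    - [0,0,0.296]
    - [0,0,0.37]
  claw: [0,0,0,0,0]

```text
t: 14.37
eef_pos: [425.7, -202.3, 174.0]
tcp_rot: [3.141, 0.0, 1.721]
ft_force: [0.6, -0.6, -0.3]
opening: 1.0
grip_force: 0.0
```

arm_command:
  delta_pos:
    - [0.04,0.068,0]
    - [0.081,0.136,0]
    - [0.122,0.205,0]
    - [0.163,0.274,0]
    - [0.203,0.343,0]
  delta_rot:
    - [0,0,0.074]
    - [0,0,0.148]
    - [0,0,0.222]
    - [0,0,0.296]
    - [0,0,0.37]
  claw: [0,0,0,0,0]

```text
t: 14.78
eef_pos: [476.5, -116.5, 173.9]
tcp_rot: [3.142, -0.0, 2.302]
ft_force: [0.4, -0.7, -0.3]
opening: 1.004
grip_force: 0.0
```

arm_command:
  delta_pos:
    - [0.04,0.068,0]
    - [0.081,0.136,0]
    - [0.122,0.205,0]
    - [0.163,0.274,0]
    - [0.203,0.343,0]
  delta_rot:
    - [0,0,0.074]
    - [0,0,0.148]
    - [0,0,0.222]
    - [0,0,0.296]
    - [0,0,0.373]
  claw: [0,0,0,0,0]

```text
t: 15.2
eef_pos: [527.2, -30.7, 173.9]
tcp_rot: [3.142, -0.0, 2.888]
ft_force: [0.4, -0.9, 0.0]
opening: 0.998
grip_force: 0.0
```

arm_command:
  delta_pos:
    - [0,0,0]
    - [0,0,0]
    - [0,0,0]
    - [0,0,0]
    - [0,0,0]
  delta_rot:
    - [0,0,0]
    - [0,0,0]
    - [0,0,0]
    - [0,0,0]
    - [0,0,0]
  claw: [0,0,0,0,0]

```text
t: 15.62
eef_pos: [526.5, -32.4, 174.0]
tcp_rot: [3.142, -0.0, 2.88]
ft_force: [-0.0, 0.0, -0.5]
opening: 0.999
grip_force: 0.0
```

Run:
```python
from h import *
im,c=snap("top","t2.png"); s=state(); print(s['eef_pos'],s['tcp_rot'],s['joints'])
im,c=snap("wrist","w3.png")
for P in ([527,-31.5,106],[578,-44,32]): print(proj(c,[P]))
a=cv2.imread('pics/t2.png');b=cv2.imread('pics/w3.png')
cv2.imwrite('pics/tw.png',cv2.resize(np.hstack([a[150:360,230:500],cv2.resize(b,(280,210))]),None,fx=1.45,fy=1.45))
```

```text
[526.62683262 -32.33661763 174.01177869] [3.14153864e+00 4.96535726e-05 2.88050611e+00] [-1.86580197e-01  4.02390540e-01  1.84433069e+00  6.43088787e-05
  8.94817890e-01 -1.49633022e+00]
[[275.2972945  222.32349648]]
[[276.05410395 249.90797478]]
```

View pics/tw.png

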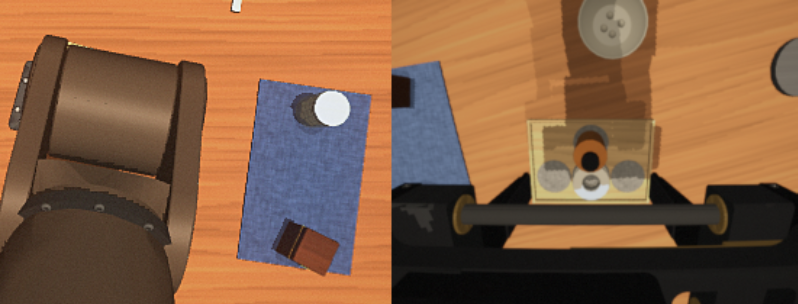

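Jar and box stand on the mat, and the bottle cap (274,222 in the wrist view) is where predicted. I'll grasp the bottle.

arm_command:
  delta_pos:
    - [0,0.002,-0.05]
    - [0,0.002,-0.17]
    - [0,0.002,-0.31]
    - [0,0.002,-0.44]
    - [0,0.002,-0.52]
  delta_rot:
    - [0,0,0]
    - [0,0,0]
    - [0,0,0]
    - [0,0,0]
    - [0,0,0]
  claw: [0,0,0,0,0]

```text
t: 16.13
eef_pos: [525.8, -31.4, 41.4]
tcp_rot: [-3.142, -0.002, 2.881]
ft_force: [-0.5, 0.0, -0.9]
opening: 0.998
grip_force: 0.0
```

arm_command:
  delta_pos:
    - [0,0,-0.02]
    - [0,0,-0.032]
    - [0,0,-0.032]
    - [0,0,-0.032]
    - [0,0,-0.032]
  delta_rot:
    - [0,0,0]
    - [0,0,0]
    - [0,0,0]
    - [0,0,0]
    - [0,0,0]
  claw: [0,0,0,0.2,0.4]

```text
t: 16.55
eef_pos: [527.5, -31.3, 37.2]
tcp_rot: [3.141, 0.002, 2.882]
ft_force: [0.2, 0.4, -0.5]
opening: 0.908
grip_force: 0.0
```

arm_command:
  delta_pos:
    - [0,0,0]
    - [0,0,0]
    - [0,0,0]
    - [0,0,0]
    - [0,0,0]
  delta_rot:
    - [0,0,0]
    - [0,0,0]
    - [0,0,0]
    - [0,0,0]
    - [0,0,0]
  claw: [0.6,1,1,1,1]

```text
t: 16.97
eef_pos: [526.9, -31.2, 36.1]
tcp_rot: [3.141, 0.0, 2.883]
ft_force: [0.2, -1.2, 0.2]
opening: 0.559
grip_force: 0.0
```

arm_command:
  delta_pos:
    - [0,0,0]
    - [0,0,0]
    - [0,0,0]
    - [0,0,0]
    - [0,0,0]
  delta_rot:
    - [0,0,0]
    - [0,0,0]
    - [0,0,0]
    - [0,0,0]
    - [0,0,0]
  claw: [1,1,1,1,1]

```text
t: 17.38
eef_pos: [526.9, -31.2, 35.9]
tcp_rot: [3.142, -0.0, 2.882]
ft_force: [-0.1, -0.4, 0.9]
opening: 0.434
grip_force: 30.0
```

arm_command:
  delta_pos:
    - [0,0,0.04]
    - [0,0,0.14]
    - [0,0,0.29]
    - [0,0,0.44]
    - [0,0,0.56]
  delta_rot:
    - [0,0,0]
    - [0,0,0]
    - [0,0,0]
    - [0,0,0]
    - [0,0,0]
  claw: [1,1,1,1,1]

```text
t: 17.8
eef_pos: [526.8, -31.1, 179.0]
tcp_rot: [3.141, 0.001, 2.883]
ft_force: [0.3, -0.7, -1.0]
opening: 0.437
grip_force: 30.0
```

arm_command:
  delta_pos:
    - [-0.008,-0.032,0]
    - [-0.026,-0.108,0]
    - [-0.053,-0.216,0]
    - [-0.084,-0.346,0]
    - [-0.119,-0.486,0]
  delta_rot:
    - [0,0,0]
    - [0,0,0]
    - [0,0,0]
    - [0,0,0]
    - [0,0,0]
  claw: [1,1,1,1,1]

```text
t: 18.22
eef_pos: [496.4, -153.4, 176.0]
tcp_rot: [3.141, -0.0, 2.884]
ft_force: [0.9, -0.6, -1.2]
opening: 0.432
grip_force: 30.0
```

arm_command:
  delta_pos:
    - [-0.034,-0.14,0]
    - [-0.069,-0.281,0]
    - [-0.1,-0.41,0]
    - [-0.127,-0.518,0]
    - [-0.145,-0.594,0]
  delta_rot:
    - [0,0,0]
    - [0,0,0]
    - [0,0,0]
    - [0,0,0]
    - [0,0,0]
  claw: [1,1,1,1,1]

```text
t: 18.63
eef_pos: [459.6, -303.5, 175.7]
tcp_rot: [3.142, -0.0, 2.881]
ft_force: [-0.2, 0.9, -0.7]
opening: 0.437
grip_force: 30.0
```

arm_command:
  delta_pos:
    - [0,0,0]
    - [0,0,0]
    - [0,0,0]
    - [0,0,-0.04]
    - [0,0,-0.14]
  delta_rot:
    - [0,0,0]
    - [0,0,0]
    - [0,0,0]
    - [0,0,0]
    - [0,0,0]
  claw: [1,1,1,1,1]

```text
t: 19.05
eef_pos: [462.2, -301.0, 142.5]
tcp_rot: [-3.14, 0.005, 2.884]
ft_force: [0.8, -0.7, -1.1]
opening: 0.434
grip_force: 30.0
```

arm_command:
  delta_pos:
    - [0,0,-0.12]
    - [0,0,-0.24]
    - [0,0,-0.33]
    - [0,0,-0.38]
    - [0,0,-0.4]
  delta_rot:
    - [0,0,0]
    - [0,0,0]
    - [0,0,0]
    - [0,0,0]
    - [0,0,0]
  claw: [1,1,1,1,1]

```text
t: 19.47
eef_pos: [460.3, -299.4, 38.4]
tcp_rot: [3.14, -0.003, 2.884]
ft_force: [-0.4, 0.4, -1.0]
opening: 0.43
grip_force: 30.0
```

arm_command:
  delta_pos:
    - [0,0,-0.015]
    - [0,0,-0.026]
    - [0,0,-0.026]
    - [0,0,-0.026]
    - [0,0,-0.026]
  delta_rot:
    - [0,0,0]
    - [0,0,0]
    - [0,0,0]
    - [0,0,0]
    - [0,0,0]
  claw: [1,1,1,1,1]

```text
t: 19.88
eef_pos: [461.2, -301.3, 35.2]
tcp_rot: [-3.141, 0.001, 2.883]
ft_force: [-0.3, -0.2, -1.4]
opening: 0.437
grip_force: 30.0
```

arm_command:
  delta_pos:
    - [0,0,-0.002]
    - [0,0,-0.002]
    - [0,0,-0.002]
    - [0,0,-0.002]
    - [0,0,-0.002]
  delta_rot:
    - [0,0,0]
    - [0,0,0]
    - [0,0,0]
    - [0,0,0]
    - [0,0,0]
  claw: [1,1,0.5,0.4,0.2]

```text
t: 20.3
eef_pos: [460.9, -301.2, 34.0]
tcp_rot: [-3.142, 0.0, 2.882]
ft_force: [-0.5, 1.1, 0.1]
opening: 0.586
grip_force: 0.0
```

arm_command:
  delta_pos:
    - [0,0,0]
    - [0,0,0]
    - [0,0,0]
    - [0,0,0]
    - [0,0,0]
  delta_rot:
    - [0,0,0]
    - [0,0,0]
    - [0,0,0]
    - [0,0,0]
    - [0,0,0]
  claw: [0,0,0,0,0]

```text
t: 20.72
eef_pos: [460.9, -301.2, 33.9]
tcp_rot: [3.142, 0.0, 2.882]
ft_force: [0.9, 0.4, -0.8]
opening: 0.934
grip_force: 0.0
```

arm_command:
  delta_pos:
    - [0,0,0.06]
    - [0,0,0.18]
    - [0,0,0.32]
    - [0,0,0.46]
    - [0,0,0.56]
  delta_rot:
    - [0,0,0]
    - [0,0,0]
    - [0,0,0]
    - [0,0,0]
    - [0,0,0]
  claw: [0,0,0,0,0]

```text
t: 21.13
eef_pos: [461.2, -301.4, 176.8]
tcp_rot: [-3.141, 0.002, 2.883]
ft_force: [-0.2, -0.5, -1.1]
opening: 1.001
grip_force: 0.0
```

arm_command:
  delta_pos:
    - [0.014,0.031,0]
    - [0.047,0.103,0]
    - [0.094,0.206,0]
    - [0.15,0.329,0]
    - [0.211,0.463,0]
  delta_rot:
    - [0,0,0]
    - [0,0,0]
    - [0,0,0]
    - [0,0,0]
    - [0,0,0]
  claw: [0,0,0,0,0]

```text
t: 21.55
eef_pos: [513.7, -184.4, 173.4]
tcp_rot: [3.141, -0.0, 2.881]
ft_force: [-0.3, -1.0, 0.3]
opening: 1.002
grip_force: 0.0
```

arm_command:
  delta_pos:
    - [0.061,0.134,0]
    - [0.122,0.268,0]
    - [0.178,0.391,0]
    - [0.225,0.494,0]
    - [0.257,0.566,0]
  delta_rot:
    - [0,0,0]
    - [0,0,0]
    - [0,0,0]
    - [0,0,0]
    - [0,0,0]
  claw: [0,0,0,0,0]

```text
t: 21.97
eef_pos: [578.4, -41.2, 173.2]
tcp_rot: [3.141, -0.001, 2.884]
ft_force: [-0.1, 0.6, 0.8]
opening: 0.999
grip_force: 0.0
```

arm_command:
  delta_pos:
    - [0,0,0]
    - [0,0,0]
    - [0,0,0]
    - [0,0,0]
    - [0,0,0]
  delta_rot:
    - [0,0,0]
    - [0,0,0]
    - [0,0,0]
    - [0,0,0]
    - [0,0,0]
  claw: [0,0,0,0,0]

```text
t: 22.38
eef_pos: [577.6, -44.9, 173.9]
tcp_rot: [-3.142, -0.0, 2.881]
ft_force: [-0.4, 0.7, 1.0]
opening: 0.997
grip_force: 0.0
```

Run:
```python
from h import *
snap("top","t3.png"); s=state(); print(s['eef_pos'],s['tcp_rot'])
im,c=snap("wrist","w4.png")
print(proj(c,[[578,-44,32]]))
a=cv2.imread('pics/t3.png');b=cv2.imread('pics/w4.png')
cv2.imwrite('pics/tw2.png',cv2.resize(np.hstack([a[150:360,370:500],cv2.resize(b,(280,210))]),None,fx=1.9,fy=1.9))
```

```text
[577.64964677 -44.80610763 173.90321794] [ 3.14156559e+00 -5.69930290e-06  2.88123621e+00]
[[274.97664745 201.58524159]]
```

View pics/tw2.png

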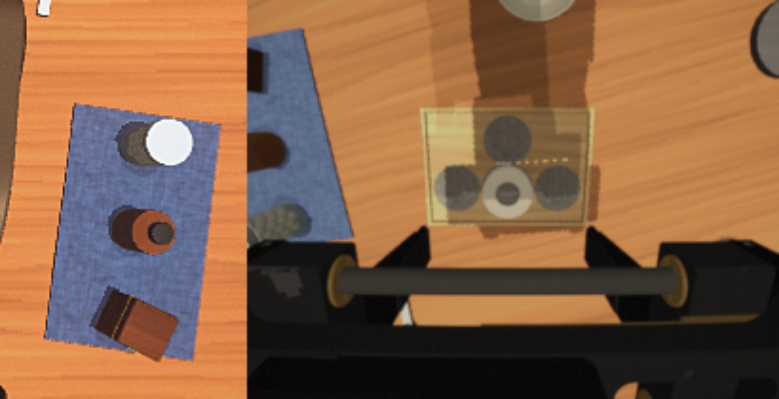

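All three containers stand upright on the mat, and the spool (275,202 in the wrist view) is exactly where predicted. I'll grasp it.

arm_command:
  delta_pos:
    - [0,0,-0.05]
    - [0,0,-0.17]
    - [0,0,-0.31]
    - [0,0,-0.44]
    - [0,0,-0.53]
  delta_rot:
    - [0,0,0]
    - [0,0,0]
    - [0,0,0]
    - [0,0,0]
    - [0,0,0]
  claw: [0,0,0,0,0]

```text
t: 22.9
eef_pos: [576.9, -44.3, 39.0]
tcp_rot: [-3.142, -0.002, 2.882]
ft_force: [0.7, -0.1, -0.2]
opening: 0.999
grip_force: 0.0
```

arm_command:
  delta_pos:
    - [0,0,-0.04]
    - [0,0,-0.08]
    - [0,0,-0.11]
    - [0,0,-0.13]
    - [0,0,-0.13]
  delta_rot:
    - [0,0,0]
    - [0,0,0]
    - [0,0,0]
    - [0,0,0]
    - [0,0,0]
  claw: [0,0,0,0,0]

```text
t: 23.32
eef_pos: [578.0, -44.0, 8.8]
tcp_rot: [3.141, 0.0, 2.882]
ft_force: [-0.8, -0.1, -0.2]
opening: 1.0
grip_force: 0.0
```

arm_command:
  delta_pos:
    - [0,0,0]
    - [0,0,0]
    - [0,0,0]
    - [0,0,0]
    - [0,0,0]
  delta_rot:
    - [0,0,0]
    - [0,0,0]
    - [0,0,0]
    - [0,0,0]
    - [0,0,0]
  claw: [0.3,0.6,1,1,1]

```text
t: 23.73
eef_pos: [578.0, -44.0, 9.3]
tcp_rot: [3.141, 0.001, 2.882]
ft_force: [0.4, -0.3, 0.1]
opening: 0.707
grip_force: 0.0
```

arm_command:
  delta_pos:
    - [0,0,0]
    - [0,0,0]
    - [0,0,0]
    - [0,0,0]
    - [0,0,0]
  delta_rot:
    - [0,0,0]
    - [0,0,0]
    - [0,0,0]
    - [0,0,0]
    - [0,0,0]
  claw: [1,1,1,1,1]

```text
t: 24.15
eef_pos: [577.9, -43.9, 9.0]
tcp_rot: [3.142, 0.0, 2.883]
ft_force: [-1.3, -0.0, 2.6]
opening: 0.575
grip_force: 30.0
```

arm_command:
  delta_pos:
    - [0,0,0.04]
    - [0,0,0.13]
    - [0,0,0.25]
    - [0,0,0.37]
    - [0,0,0.48]
  delta_rot:
    - [0,0,0]
    - [0,0,0]
    - [0,0,0]
    - [0,0,0]
    - [0,0,0]
  claw: [1,1,1,1,1]

```text
t: 24.57
eef_pos: [577.7, -43.9, 131.0]
tcp_rot: [3.141, 0.0, 2.882]
ft_force: [0.1, 0.0, -0.9]
opening: 0.573
grip_force: 30.0
```

arm_command:
  delta_pos:
    - [-0.01,0.04,0]
    - [-0.03,0.121,0]
    - [-0.057,0.229,0]
    - [-0.087,0.351,0]
    - [-0.121,0.486,0]
  delta_rot:
    - [0,0,0]
    - [0,0,0]
    - [0,0,0]
    - [0,0,0]
    - [0,0,0]
  claw: [1,1,1,1,1]

```text
t: 24.98
eef_pos: [547.0, 78.4, 128.9]
tcp_rot: [3.142, -0.0, 2.881]
ft_force: [0.1, -1.1, -1.6]
opening: 0.573
grip_force: 30.0
```

arm_command:
  delta_pos:
    - [-0.034,0.135,0]
    - [-0.067,0.27,0]
    - [-0.1,0.405,0]
    - [-0.131,0.526,0]
    - [-0.157,0.634,0]
  delta_rot:
    - [0,0,0]
    - [0,0,0]
    - [0,0,0]
    - [0,0,0]
    - [0,0,0]
  claw: [1,1,1,1,1]

```text
t: 25.4
eef_pos: [507.1, 238.1, 128.9]
tcp_rot: [-3.142, -0.001, 2.883]
ft_force: [1.6, -0.4, -1.4]
opening: 0.571
grip_force: 30.0
```

arm_command:
  delta_pos:
    - [-0.023,0.094,0]
    - [-0.04,0.162,0]
    - [-0.05,0.202,0]
    - [-0.057,0.229,0]
    - [-0.057,0.229,0]
  delta_rot:
    - [0,0,0]
    - [0,0,0]
    - [0,0,0]
    - [0,0,0]
    - [0,0,0]
  claw: [1,1,1,1,1]

```text
t: 25.82
eef_pos: [493.7, 294.0, 128.8]
tcp_rot: [-3.142, -0.0, 2.883]
ft_force: [-0.5, -0.2, -0.3]
opening: 0.571
grip_force: 30.0
```

Run:
```python
from h import *
im,c=snap("wrist","w5.png"); s=state(); print(s['eef_pos'],s['tcp_rot'])
print(proj(c,[[494.2,293.4,12],[494.2,293.4,55]]))
cv2.imwrite('pics/w5b.png',cv2.resize(cv2.imread('pics/w5.png'),None,fx=1.4,fy=1.4))
```

```text
[493.99680777 293.21125187 128.81034447] [-3.14139795e+00 -2.01730137e-04  2.88296106e+00]
[[273.66228914 207.99257624]
 [273.59851194 220.8218706 ]]
```

View pics/w5b.png

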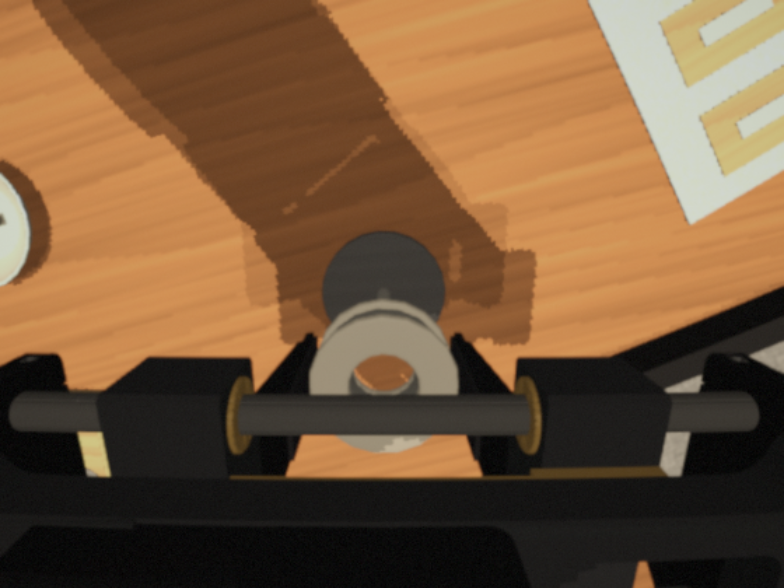

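The stand's base is centred at (274,208), as predicted, and the spool hangs level in the grip. I'll lower it.

arm_command:
  delta_pos:
    - [0,0,-0.04]
    - [0,0,-0.1]
    - [0,0,-0.16]
    - [0,0,-0.22]
    - [0,0,-0.27]
  delta_rot:
    - [0,0,0]
    - [0,0,0]
    - [0,0,0]
    - [0,0,0]
    - [0,0,0]
  claw: [1,1,1,1,1]

```text
t: 26.28
eef_pos: [494.1, 292.0, 59.8]
tcp_rot: [-3.141, -0.001, 2.881]
ft_force: [-0.6, 0.2, -1.0]
opening: 0.573
grip_force: 30.0
```

arm_command:
  delta_pos:
    - [0,0,-0.04]
    - [0,0,-0.08]
    - [0,0,-0.12]
    - [0,0,-0.15]
    - [0,0,-0.165]
  delta_rot:
    - [0,0,0]
    - [0,0,0]
    - [0,0,0]
    - [0,0,0]
    - [0,0,0]
  claw: [1,1,1,1,1]

```text
t: 26.7
eef_pos: [493.9, 293.1, 19.0]
tcp_rot: [-3.141, -0.001, 2.882]
ft_force: [-0.1, 0.7, -0.9]
opening: 0.571
grip_force: 30.0
```

arm_command:
  delta_pos:
    - [0,0,-0.008]
    - [0,0,-0.014]
    - [0,0,-0.018]
    - [0,0,-0.02]
    - [0,0,-0.02]
  delta_rot:
    - [0,0,0]
    - [0,0,0]
    - [0,0,0]
    - [0,0,0]
    - [0,0,0]
  claw: [1,1,1,1,1]

```text
t: 27.12
eef_pos: [494.2, 293.4, 15.4]
tcp_rot: [3.141, 0.0, 2.883]
ft_force: [-1.0, 0.1, -0.4]
opening: 0.574
grip_force: 30.0
```

arm_command:
  delta_pos:
    - [0,0,0]
    - [0,0,0]
    - [0,0,0]
    - [0,0,0]
    - [0,0,0]
  delta_rot:
    - [0,0,0]
    - [0,0,0]
    - [0,0,0]
    - [0,0,0]
    - [0,0,0]
  claw: [0.4,0.3,0.2,0,0]

```text
t: 27.53
eef_pos: [494.2, 293.3, 15.3]
tcp_rot: [3.141, 0.0, 2.882]
ft_force: [-0.2, -0.3, 0.0]
opening: 0.822
grip_force: 0.0
```

arm_command:
  delta_pos:
    - [0,0,0]
    - [0,0,0]
    - [0,0,0]
    - [0,0,0]
    - [0,0,0]
  delta_rot:
    - [0,0,0]
    - [0,0,0]
    - [0,0,0]
    - [0,0,0]
    - [0,0,0]
  claw: [0,0,0,0,0]

```text
t: 27.95
eef_pos: [494.1, 293.3, 15.1]
tcp_rot: [3.142, -0.0, 2.882]
ft_force: [-0.4, -1.3, -0.0]
opening: 0.997
grip_force: 0.0
```

arm_command:
  delta_pos:
    - [0,0,0.04]
    - [0,0,0.14]
    - [0,0,0.28]
    - [0,0,0.44]
    - [0,0,0.6]
  delta_rot:
    - [0,0,0]
    - [0,0,0]
    - [0,0,0]
    - [0,0,0]
    - [0,0,0]
  claw: [0,0,0,0,0]

```text
t: 28.37
eef_pos: [493.6, 293.1, 167.3]
tcp_rot: [-3.141, -0.001, 2.882]
ft_force: [0.6, 0.9, 0.4]
opening: 1.002
grip_force: 0.0
```

Run:
```python
from h import *
im,c=snap("wrist","w6.png"); s=state(); print(s['eef_pos'],s['tcp_rot'])
print(proj(c,[[494.2,293.4,38],[494.2,293.4,55]]))
```

```text
[496.23592501 294.41251043 175.1193917 ] [3.13521171 0.00778514 2.88268467]
[[274.62512738 204.82566816]
 [274.65141646 209.06207406]]
```

View pics/w6.png

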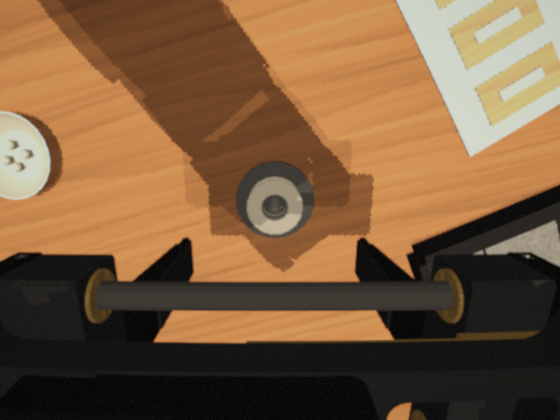

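The spool is seated, with the post (275,205) inside its hole. Now I'll take the containers back, bottle first.

arm_command:
  delta_pos:
    - [-0.003,-0.04,0]
    - [-0.008,-0.13,0]
    - [-0.015,-0.26,0]
    - [-0.024,-0.42,0]
    - [-0.033,-0.58,0]
  delta_rot:
    - [0,0,0]
    - [0,0,0]
    - [0,0,0]
    - [0,0,0]
    - [0,0,0]
  claw: [0,0,0,0,0]

```text
t: 28.83
eef_pos: [484.7, 146.8, 164.5]
tcp_rot: [-3.141, -0.001, 2.884]
ft_force: [1.7, -0.5, 1.0]
opening: 0.998
grip_force: 0.0
```

arm_command:
  delta_pos:
    - [-0.009,-0.16,0]
    - [-0.018,-0.32,0]
    - [-0.027,-0.48,0]
    - [-0.036,-0.64,0]
    - [-0.044,-0.8,0]
  delta_rot:
    - [0,0,0]
    - [0,0,0]
    - [0,0,0]
    - [0,0,0]
    - [0,0,0]
  claw: [0,0,0,0,0]

```text
t: 29.25
eef_pos: [473.6, -53.7, 164.7]
tcp_rot: [3.142, -0.001, 2.883]
ft_force: [1.1, 0.1, -0.2]
opening: 1.003
grip_force: 0.0
```

arm_command:
  delta_pos:
    - [-0.009,-0.16,0]
    - [-0.018,-0.32,0]
    - [-0.027,-0.48,0]
    - [-0.035,-0.62,0]
    - [-0.042,-0.74,0]
  delta_rot:
    - [0,0,0]
    - [0,0,0]
    - [0,0,0]
    - [0,0,0]
    - [0,0,0]
  claw: [0,0,0,0,0]

```text
t: 29.67
eef_pos: [463.1, -239.1, 164.5]
tcp_rot: [3.141, -0.001, 2.881]
ft_force: [1.2, -1.1, -0.6]
opening: 1.004
grip_force: 0.0
```

arm_command:
  delta_pos:
    - [-0.006,-0.1,0]
    - [-0.01,-0.18,0]
    - [-0.013,-0.23,0]
    - [-0.014,-0.258,0]
    - [-0.014,-0.258,0]
  delta_rot:
    - [0,0,0]
    - [0,0,0]
    - [0,0,0]
    - [0,0,0]
    - [0,0,0]
  claw: [0,0,0,0,0]

```text
t: 30.08
eef_pos: [460.4, -301.8, 164.7]
tcp_rot: [3.141, -0.001, 2.881]
ft_force: [-1.0, 0.1, -0.3]
opening: 1.003
grip_force: 0.0
```

arm_command:
  delta_pos:
    - [0,0,0]
    - [0,0,0]
    - [0,0,-0.04]
    - [0,0,-0.12]
    - [0,0,-0.22]
  delta_rot:
    - [0,0,0]
    - [0,0,0]
    - [0,0,0]
    - [0,0,0]
    - [0,0,0]
  claw: [0,0,0,0,0]

```text
t: 30.5
eef_pos: [461.5, -300.7, 110.2]
tcp_rot: [-3.14, 0.003, 2.884]
ft_force: [0.2, -0.9, -0.8]
opening: 0.998
grip_force: 0.0
```

arm_command:
  delta_pos:
    - [0,0,-0.1]
    - [0,0,-0.19]
    - [0,0,-0.25]
    - [0,0,-0.29]
    - [0,0,-0.305]
  delta_rot:
    - [0,0,0]
    - [0,0,0]
    - [0,0,0]
    - [0,0,0]
    - [0,0,0]
  claw: [0,0,0,0,0]

```text
t: 30.92
eef_pos: [460.5, -300.2, 32.2]
tcp_rot: [3.14, -0.002, 2.883]
ft_force: [0.7, -0.1, -0.4]
opening: 0.998
grip_force: 0.0
```

arm_command:
  delta_pos:
    - [0,0,0]
    - [0,0,0]
    - [0,0,0]
    - [0,0,0]
    - [0,0,0]
  delta_rot:
    - [0,0,0]
    - [0,0,0]
    - [0,0,0]
    - [0,0,0]
    - [0,0,0]
  claw: [0,0,0.3,0.6,1]

```text
t: 31.33
eef_pos: [461.1, -301.4, 34.6]
tcp_rot: [-3.141, 0.001, 2.882]
ft_force: [-0.3, -0.2, 0.6]
opening: 0.844
grip_force: 0.0
```

arm_command:
  delta_pos:
    - [0,0,0]
    - [0,0,0]
    - [0,0,0]
    - [0,0,0]
    - [0,0,0]
  delta_rot:
    - [0,0,0]
    - [0,0,0]
    - [0,0,0]
    - [0,0,0]
    - [0,0,0]
  claw: [1,1,1,1,1]

```text
t: 31.75
eef_pos: [460.9, -301.2, 33.9]
tcp_rot: [3.141, 0.0, 2.882]
ft_force: [-0.0, 0.5, -0.6]
opening: 0.497
grip_force: 0.0
```

arm_command:
  delta_pos:
    - [0,0,0]
    - [0,0,0]
    - [0,0,0]
    - [0,0,0]
    - [0,0,0]
  delta_rot:
    - [0,0,0]
    - [0,0,0]
    - [0,0,0]
    - [0,0,0]
    - [0,0,0]
  claw: [1,1,1,1,1]

```text
t: 32.17
eef_pos: [460.9, -301.2, 33.9]
tcp_rot: [3.141, -0.0, 2.882]
ft_force: [0.3, 0.1, -0.9]
opening: 0.435
grip_force: 30.0
```

arm_command:
  delta_pos:
    - [0,0,0.04]
    - [0,0,0.14]
    - [0,0,0.29]
    - [0,0,0.44]
    - [0,0,0.56]
  delta_rot:
    - [0,0,0]
    - [0,0,0]
    - [0,0,0]
    - [0,0,0]
    - [0,0,0]
  claw: [1,1,1,1,1]

```text
t: 32.58
eef_pos: [460.9, -301.2, 177.1]
tcp_rot: [-3.141, 0.001, 2.883]
ft_force: [0.8, 0.7, -1.3]
opening: 0.432
grip_force: 30.0
```

arm_command:
  delta_pos:
    - [0.008,0.032,0]
    - [0.026,0.108,0]
    - [0.053,0.216,0]
    - [0.084,0.346,0]
    - [0.119,0.486,0]
  delta_rot:
    - [0,0,0]
    - [0,0,0]
    - [0,0,0]
    - [0,0,0]
    - [0,0,0]
  claw: [1,1,1,1,1]

```text
t: 33.0
eef_pos: [490.3, -178.6, 173.9]
tcp_rot: [3.141, -0.0, 2.881]
ft_force: [1.4, -0.1, -1.7]
opening: 0.436
grip_force: 30.0
```

arm_command:
  delta_pos:
    - [0.034,0.14,0]
    - [0.069,0.281,0]
    - [0.1,0.41,0]
    - [0.127,0.518,0]
    - [0.145,0.594,0]
  delta_rot:
    - [0,0,0]
    - [0,0,0]
    - [0,0,0]
    - [0,0,0]
    - [0,0,0]
  claw: [1,1,1,1,1]

```text
t: 33.42
eef_pos: [526.8, -28.5, 173.9]
tcp_rot: [3.141, -0.0, 2.884]
ft_force: [0.6, -1.4, -1.3]
opening: 0.436
grip_force: 30.0
```

arm_command:
  delta_pos:
    - [0,0,0]
    - [0,0,0]
    - [0,0,0]
    - [0,0,-0.04]
    - [0,0,-0.14]
  delta_rot:
    - [0,0,0]
    - [0,0,0]
    - [0,0,0]
    - [0,0,0]
    - [0,0,0]
  claw: [1,1,1,1,1]

```text
t: 33.83
eef_pos: [528.0, -32.3, 140.3]
tcp_rot: [3.141, 0.005, 2.881]
ft_force: [0.7, -0.2, -1.2]
opening: 0.44
grip_force: 30.0
```

arm_command:
  delta_pos:
    - [0,0,-0.12]
    - [0,0,-0.24]
    - [0,0,-0.32]
    - [0,0,-0.36]
    - [0,0,-0.38]
  delta_rot:
    - [0,0,0]
    - [0,0,0]
    - [0,0,0]
    - [0,0,0]
    - [0,0,0]
  claw: [1,1,1,1,1]

```text
t: 34.25
eef_pos: [526.1, -31.9, 42.2]
tcp_rot: [-3.141, -0.003, 2.881]
ft_force: [0.3, 0.3, -1.1]
opening: 0.433
grip_force: 30.0
```

arm_command:
  delta_pos:
    - [0,0,-0.015]
    - [0,0,-0.03]
    - [0,0,-0.03]
    - [0,0,-0.03]
    - [0,0,-0.03]
  delta_rot:
    - [0,0,0]
    - [0,0,0]
    - [0,0,0]
    - [0,0,0]
    - [0,0,0]
  claw: [1,1,1,1,1]

```text
t: 34.67
eef_pos: [527.3, -31.2, 37.2]
tcp_rot: [3.141, 0.001, 2.883]
ft_force: [-0.5, 1.1, -0.5]
opening: 0.436
grip_force: 30.0
```

arm_command:
  delta_pos:
    - [0,0,-0.001]
    - [0,0,-0.001]
    - [0,0,-0.001]
    - [0,0,-0.001]
    - [0,0,-0.001]
  delta_rot:
    - [0,0,0]
    - [0,0,0]
    - [0,0,0]
    - [0,0,0]
    - [0,0,0]
  claw: [1,1,0.5,0.4,0.2]

```text
t: 35.08
eef_pos: [527.0, -31.2, 36.3]
tcp_rot: [3.141, 0.0, 2.883]
ft_force: [-0.4, 0.4, -0.6]
opening: 0.584
grip_force: 0.0
```

arm_command:
  delta_pos:
    - [0,0,0]
    - [0,0,0]
    - [0,0,0]
    - [0,0,0]
    - [0,0,0]
  delta_rot:
    - [0,0,0]
    - [0,0,0]
    - [0,0,0]
    - [0,0,0]
    - [0,0,0]
  claw: [0,0,0,0,0]

```text
t: 35.5
eef_pos: [526.9, -31.2, 36.1]
tcp_rot: [3.142, -0.0, 2.882]
ft_force: [0.1, 0.7, 0.2]
opening: 0.935
grip_force: 0.0
```

arm_command:
  delta_pos:
    - [0,0,0.06]
    - [0,0,0.18]
    - [0,0,0.32]
    - [0,0,0.46]
    - [0,0,0.56]
  delta_rot:
    - [0,0,0]
    - [0,0,0]
    - [0,0,0]
    - [0,0,0]
    - [0,0,0]
  claw: [0,0,0,0,0]

```text
t: 35.92
eef_pos: [527.2, -31.2, 179.0]
tcp_rot: [3.141, 0.002, 2.883]
ft_force: [0.4, -0.0, 0.7]
opening: 1.002
grip_force: 0.0
```

arm_command:
  delta_pos:
    - [0.002,-0.03,0]
    - [0.006,-0.09,0]
    - [0.012,-0.17,0]
    - [0.018,-0.25,0]
    - [0.024,-0.34,0]
  delta_rot:
    - [0,0,-0.066]
    - [0,0,-0.132]
    - [0,0,-0.199]
    - [0,0,-0.266]
    - [0,0,-0.333]
  claw: [0,0,0,0,0]

```text
t: 36.33
eef_pos: [532.8, -116.7, 176.3]
tcp_rot: [3.141, 0.0, 2.355]
ft_force: [0.8, -0.4, -0.2]
opening: 1.0
grip_force: 0.0
```

arm_command:
  delta_pos:
    - [0.006,-0.09,0]
    - [0.013,-0.18,0]
    - [0.02,-0.27,0]
    - [0.026,-0.36,0]
    - [0.032,-0.45,0]
  delta_rot:
    - [0,0,-0.066]
    - [0,0,-0.132]
    - [0,0,-0.199]
    - [0,0,-0.266]
    - [0,0,-0.333]
  claw: [0,0,0,0,0]

```text
t: 36.75
eef_pos: [540.7, -229.8, 176.1]
tcp_rot: [-3.141, -0.0, 1.831]
ft_force: [0.6, 0.7, 1.1]
opening: 0.998
grip_force: 0.0
```

arm_command:
  delta_pos:
    - [0.006,-0.09,0]
    - [0.012,-0.17,0]
    - [0.018,-0.24,0]
    - [0.022,-0.3,0]
    - [0.024,-0.34,0]
  delta_rot:
    - [0,0,-0.066]
    - [0,0,-0.132]
    - [0,0,-0.199]
    - [0,0,-0.266]
    - [0,0,-0.333]
  claw: [0,0,0,0,0]

```text
t: 37.17
eef_pos: [546.8, -315.1, 175.9]
tcp_rot: [-3.142, 0.0, 1.307]
ft_force: [-0.1, 0.1, 0.6]
opening: 1.003
grip_force: 0.0
```

arm_command:
  delta_pos:
    - [0,0,0]
    - [0,0,0]
    - [0,0,0]
    - [0,0,-0.04]
    - [0,0,-0.14]
  delta_rot:
    - [0,0,0]
    - [0,0,0]
    - [0,0,0]
    - [0,0,0]
    - [0,0,0]
  claw: [0,0,0,0,0]

```text
t: 37.58
eef_pos: [548.1, -313.7, 143.2]
tcp_rot: [3.136, 0.002, 1.316]
ft_force: [0.5, -0.5, 0.1]
opening: 0.999
grip_force: 0.0
```

arm_command:
  delta_pos:
    - [0,0,-0.12]
    - [0,0,-0.24]
    - [0,0,-0.34]
    - [0,0,-0.4]
    - [0,0,-0.429]
  delta_rot:
    - [0,0,0]
    - [0,0,0]
    - [0,0,0]
    - [0,0,0]
    - [0,0,0]
  claw: [0,0,0,0,0]

```text
t: 38.0
eef_pos: [545.9, -312.3, 31.0]
tcp_rot: [-3.138, -0.001, 1.316]
ft_force: [-0.5, 1.1, 0.5]
opening: 0.998
grip_force: 0.0
```

arm_command:
  delta_pos:
    - [0,0,0]
    - [0,0,0]
    - [0,0,0]
    - [0,0,0]
    - [0,0,0]
  delta_rot:
    - [0,0,0]
    - [0,0,0]
    - [0,0,0]
    - [0,0,0]
    - [0,0,0]
  claw: [0,0,0.3,0.6,1]

```text
t: 38.42
eef_pos: [547.3, -313.9, 35.0]
tcp_rot: [3.14, 0.001, 1.313]
ft_force: [0.2, -0.1, 0.0]
opening: 0.844
grip_force: 0.0
```

arm_command:
  delta_pos:
    - [0,0,0]
    - [0,0,0]
    - [0,0,0]
    - [0,0,0]
    - [0,0,0]
  delta_rot:
    - [0,0,0]
    - [0,0,0]
    - [0,0,0]
    - [0,0,0]
    - [0,0,0]
  claw: [1,1,1,1,1]

```text
t: 38.83
eef_pos: [546.9, -313.7, 33.9]
tcp_rot: [3.141, 0.0, 1.313]
ft_force: [0.0, -0.1, -0.4]
opening: 0.497
grip_force: 0.0
```

arm_command:
  delta_pos:
    - [0,0,0]
    - [0,0,0]
    - [0,0,0]
    - [0,0,0]
    - [0,0,0]
  delta_rot:
    - [0,0,0]
    - [0,0,0]
    - [0,0,0]
    - [0,0,0]
    - [0,0,0]
  claw: [1,1,1,1,1]

```text
t: 39.25
eef_pos: [546.9, -313.7, 33.9]
tcp_rot: [3.141, 0.0, 1.313]
ft_force: [-0.2, 0.1, 0.3]
opening: 0.462
grip_force: 30.0
```

arm_command:
  delta_pos:
    - [0,0,0.04]
    - [0,0,0.14]
    - [0,0,0.29]
    - [0,0,0.44]
    - [0,0,0.56]
  delta_rot:
    - [0,0,0]
    - [0,0,0]
    - [0,0,0]
    - [0,0,0]
    - [0,0,0]
  claw: [1,1,1,1,1]

```text
t: 39.67
eef_pos: [546.9, -313.7, 177.1]
tcp_rot: [3.14, 0.0, 1.313]
ft_force: [0.1, -0.7, -1.4]
opening: 0.46
grip_force: 30.0
```

arm_command:
  delta_pos:
    - [0.002,0.03,0]
    - [0.007,0.1,0]
    - [0.013,0.2,0]
    - [0.02,0.31,0]
    - [0.028,0.42,0]
  delta_rot:
    - [0,0,0]
    - [0,0,0]
    - [0,0,0]
    - [0,0,0]
    - [0,0,0]
  claw: [1,1,1,1,1]

```text
t: 40.08
eef_pos: [552.8, -206.2, 172.4]
tcp_rot: [-3.139, -0.001, 1.313]
ft_force: [-0.1, 0.0, -2.0]
opening: 0.461
grip_force: 30.0
```

arm_command:
  delta_pos:
    - [0.008,0.12,0]
    - [0.015,0.23,0]
    - [0.021,0.32,0]
    - [0.026,0.39,0]
    - [0.028,0.42,0]
  delta_rot:
    - [0,0,0]
    - [0,0,0]
    - [0,0,0]
    - [0,0,0]
    - [0,0,0]
  claw: [1,1,1,1,1]

```text
t: 40.5
eef_pos: [559.8, -100.3, 172.6]
tcp_rot: [-3.139, -0.0, 1.315]
ft_force: [-0.4, 0.2, -1.9]
opening: 0.46
grip_force: 30.0
```

arm_command:
  delta_pos:
    - [0,0,0]
    - [0,0,0]
    - [0,0,0]
    - [0,0,-0.04]
    - [0,0,-0.14]
  delta_rot:
    - [0,0,0]
    - [0,0,0]
    - [0,0,0]
    - [0,0,0]
    - [0,0,0]
  claw: [1,1,1,1,1]

```text
t: 40.92
eef_pos: [562.1, -104.9, 140.4]
tcp_rot: [3.136, 0.0, 1.312]
ft_force: [0.1, -1.3, -0.2]
opening: 0.458
grip_force: 30.0
```

arm_command:
  delta_pos:
    - [0,0,-0.12]
    - [0,0,-0.24]
    - [0,0,-0.32]
    - [0,0,-0.36]
    - [0,0,-0.38]
  delta_rot:
    - [0,0,0]
    - [0,0,0]
    - [0,0,0]
    - [0,0,0]
    - [0,0,0]
  claw: [1,1,1,1,1]

```text
t: 41.33
eef_pos: [560.1, -104.1, 42.0]
tcp_rot: [-3.139, -0.0, 1.312]
ft_force: [0.0, -0.7, -2.1]
opening: 0.46
grip_force: 30.0
```

arm_command:
  delta_pos:
    - [0,0,-0.015]
    - [0,0,-0.03]
    - [0,0,-0.03]
    - [0,0,-0.03]
    - [0,0,-0.03]
  delta_rot:
    - [0,0,0]
    - [0,0,0]
    - [0,0,0]
    - [0,0,0]
    - [0,0,0]
  claw: [1,1,1,1,1]

```text
t: 41.75
eef_pos: [561.2, -103.8, 37.2]
tcp_rot: [3.14, 0.0, 1.313]
ft_force: [0.5, -1.2, -1.7]
opening: 0.46
grip_force: 30.0
```

arm_command:
  delta_pos:
    - [0,0,-0.001]
    - [0,0,-0.001]
    - [0,0,-0.001]
    - [0,0,-0.001]
    - [0,0,-0.001]
  delta_rot:
    - [0,0,0]
    - [0,0,0]
    - [0,0,0]
    - [0,0,0]
    - [0,0,0]
  claw: [1,1,0.5,0.4,0.2]

```text
t: 42.17
eef_pos: [561.0, -103.7, 36.3]
tcp_rot: [3.141, 0.0, 1.313]
ft_force: [0.1, 0.6, -0.0]
opening: 0.587
grip_force: 0.0
```

arm_command:
  delta_pos:
    - [0,0,0]
    - [0,0,0]
    - [0,0,0]
    - [0,0,0]
    - [0,0,0]
  delta_rot:
    - [0,0,0]
    - [0,0,0]
    - [0,0,0]
    - [0,0,0]
    - [0,0,0]
  claw: [0,0,0,0,0]

```text
t: 42.58
eef_pos: [560.9, -103.7, 36.1]
tcp_rot: [3.142, 0.0, 1.313]
ft_force: [1.0, -0.6, 0.4]
opening: 0.937
grip_force: 0.0
```

arm_command:
  delta_pos:
    - [0,0,0.06]
    - [0,0,0.18]
    - [0,0,0.32]
    - [0,0,0.46]
    - [0,0,0.56]
  delta_rot:
    - [0,0,0]
    - [0,0,0]
    - [0,0,0]
    - [0,0,0]
    - [0,0,0]
  claw: [0,0,0,0,0]

```text
t: 43.0
eef_pos: [561.2, -103.8, 179.0]
tcp_rot: [3.139, 0.0, 1.313]
ft_force: [-0.6, -0.1, -0.8]
opening: 1.004
grip_force: 0.0
```

arm_command:
  delta_pos:
    - [-0.022,-0.022,0]
    - [-0.075,-0.074,0]
    - [-0.149,-0.148,0]
    - [-0.238,-0.237,0]
    - [-0.335,-0.333,0]
  delta_rot:
    - [0,0,-0.01]
    - [0,0,-0.02]
    - [0,0,-0.03]
    - [0,0,-0.045]
    - [0,0,-0.06]
  claw: [0,0,0,0,0]

```text
t: 43.42
eef_pos: [476.1, -187.2, 175.6]
tcp_rot: [-3.141, -0.0, 1.219]
ft_force: [0.5, -0.7, -0.0]
opening: 0.997
grip_force: 0.0
```

arm_command:
  delta_pos:
    - [-0.097,-0.096,0]
    - [-0.194,-0.193,0]
    - [-0.283,-0.282,0]
    - [-0.358,-0.356,0]
    - [-0.41,-0.408,0]
  delta_rot:
    - [0,0,-0.02]
    - [0,0,-0.035]
    - [0,0,-0.045]
    - [0,0,-0.053]
    - [0,0,-0.053]
  claw: [0,0,0,0,0]

```text
t: 43.83
eef_pos: [372.7, -290.1, 175.7]
tcp_rot: [-3.141, -0.0, 1.133]
ft_force: [0.5, -0.1, 0.4]
opening: 1.004
grip_force: 0.0
```

arm_command:
  delta_pos:
    - [0,0,0]
    - [0,0,0]
    - [0,0,0]
    - [0,0,-0.04]
    - [0,0,-0.14]
  delta_rot:
    - [0,0,0]
    - [0,0,0]
    - [0,0,0]
    - [0,0,0]
    - [0,0,0]
  claw: [0,0,0,0,0]

```text
t: 44.25
eef_pos: [376.3, -289.1, 142.7]
tcp_rot: [3.137, 0.002, 1.137]
ft_force: [0.0, -1.3, 0.3]
opening: 0.998
grip_force: 0.0
```

arm_command:
  delta_pos:
    - [0,0,-0.12]
    - [0,0,-0.24]
    - [0,0,-0.34]
    - [0,0,-0.4]
    - [0,0,-0.429]
  delta_rot:
    - [0,0,0]
    - [0,0,0]
    - [0,0,0]
    - [0,0,0]
    - [0,0,0]
  claw: [0,0,0,0,0]

```text
t: 44.67
eef_pos: [374.7, -287.5, 31.8]
tcp_rot: [-3.139, -0.001, 1.137]
ft_force: [-0.0, 0.9, 0.4]
opening: 1.002
grip_force: 0.0
```

arm_command:
  delta_pos:
    - [0,0,0]
    - [0,0,0]
    - [0,0,0]
    - [0,0,0]
    - [0,0,0]
  delta_rot:
    - [0,0,0]
    - [0,0,0]
    - [0,0,0]
    - [0,0,0]
    - [0,0,0]
  claw: [0,0,0.3,0.6,1]

```text
t: 45.08
eef_pos: [375.0, -289.2, 34.8]
tcp_rot: [3.14, 0.001, 1.136]
ft_force: [-1.0, -0.4, -0.6]
opening: 0.843
grip_force: 0.0
```

arm_command:
  delta_pos:
    - [0,0,0]
    - [0,0,0]
    - [0,0,0]
    - [0,0,0]
    - [0,0,0]
  delta_rot:
    - [0,0,0]
    - [0,0,0]
    - [0,0,0]
    - [0,0,0]
    - [0,0,0]
  claw: [1,1,1,1,1]

```text
t: 45.5
eef_pos: [374.6, -288.9, 33.9]
tcp_rot: [3.142, -0.0, 1.136]
ft_force: [-0.3, 0.1, 0.1]
opening: 0.496
grip_force: 0.0
```

arm_command:
  delta_pos:
    - [0,0,0]
    - [0,0,0]
    - [0,0,0]
    - [0,0,0]
    - [0,0,0]
  delta_rot:
    - [0,0,0]
    - [0,0,0]
    - [0,0,0]
    - [0,0,0]
    - [0,0,0]
  claw: [1,1,1,1,1]

```text
t: 45.92
eef_pos: [374.6, -288.9, 33.9]
tcp_rot: [3.142, 0.0, 1.136]
ft_force: [-0.9, 0.2, 0.8]
opening: 0.463
grip_force: 29.8
```

arm_command:
  delta_pos:
    - [0,0,0.04]
    - [0,0,0.14]
    - [0,0,0.29]
    - [0,0,0.44]
    - [0,0,0.56]
  delta_rot:
    - [0,0,0]
    - [0,0,0]
    - [0,0,0]
    - [0,0,0]
    - [0,0,0]
  claw: [1,1,1,1,1]

```text
t: 46.33
eef_pos: [374.5, -288.8, 176.1]
tcp_rot: [3.141, 0.0, 1.136]
ft_force: [1.6, -1.3, -1.9]
opening: 0.463
grip_force: 29.8
```

arm_command:
  delta_pos:
    - [0.026,0.036,0]
    - [0.087,0.122,0]
    - [0.166,0.231,0]
    - [0.253,0.352,0]
    - [0.349,0.486,0]
  delta_rot:
    - [0,0,0]
    - [0,0,0]
    - [0,0,0]
    - [0,0,0]
    - [0,0,0]
  claw: [1,1,1,1,1]

```text
t: 46.75
eef_pos: [462.1, -166.1, 173.3]
tcp_rot: [-3.141, 0.0, 1.134]
ft_force: [1.7, -0.5, -1.6]
opening: 0.464
grip_force: 29.8
```

arm_command:
  delta_pos:
    - [0.087,0.122,0]
    - [0.175,0.243,0]
    - [0.262,0.365,0]
    - [0.349,0.486,0]
    - [0.419,0.583,0]
  delta_rot:
    - [0,0,0]
    - [0,0,0]
    - [0,0,0]
    - [0,0,0]
    - [0,0,0]
  claw: [1,1,1,1,1]

```text
t: 47.17
eef_pos: [567.4, -18.9, 172.9]
tcp_rot: [-3.141, 0.0, 1.137]
ft_force: [0.2, 0.4, -1.5]
opening: 0.461
grip_force: 29.8
```

arm_command:
  delta_pos:
    - [0.052,0.073,0]
    - [0.087,0.122,0]
    - [0.101,0.146,0]
    - [0.101,0.146,0]
    - [0.101,0.146,0]
  delta_rot:
    - [0,0,0]
    - [0,0,0]
    - [0,0,0]
    - [0,0,0]
    - [0,0,0]
  claw: [1,1,1,1,1]

```text
t: 47.58
eef_pos: [591.3, 14.3, 173.5]
tcp_rot: [-3.141, 0.001, 1.136]
ft_force: [-0.9, 0.1, -2.1]
opening: 0.464
grip_force: 29.8
```

arm_command:
  delta_pos:
    - [0,0,-0.04]
    - [0,0,-0.13]
    - [0,0,-0.24]
    - [0,0,-0.34]
    - [0,0,-0.42]
  delta_rot:
    - [0,0,0]
    - [0,0,0]
    - [0,0,0]
    - [0,0,0]
    - [0,0,0]
  claw: [1,1,1,1,1]

```text
t: 48.0
eef_pos: [590.7, 13.7, 66.8]
tcp_rot: [-3.14, 0.001, 1.134]
ft_force: [-0.3, -0.6, -1.7]
opening: 0.464
grip_force: 29.8
```

arm_command:
  delta_pos:
    - [0,0,-0.05]
    - [0,0,-0.09]
    - [0,0,-0.12]
    - [0,0,-0.13]
    - [0,0,-0.13]
  delta_rot:
    - [0,0,0]
    - [0,0,0]
    - [0,0,0]
    - [0,0,0]
    - [0,0,0]
  claw: [1,1,1,1,1]

```text
t: 48.42
eef_pos: [591.7, 14.3, 36.5]
tcp_rot: [3.142, 0.0, 1.135]
ft_force: [0.1, -0.7, -1.1]
opening: 0.464
grip_force: 29.8
```

arm_command:
  delta_pos:
    - [0,0,-0.001]
    - [0,0,-0.001]
    - [0,0,-0.001]
    - [0,0,-0.001]
    - [0,0,-0.001]
  delta_rot:
    - [0,0,0]
    - [0,0,0]
    - [0,0,0]
    - [0,0,0]
    - [0,0,0]
  claw: [1,1,0.5,0.4,0.2]

```text
t: 48.83
eef_pos: [592.1, 14.8, 36.5]
tcp_rot: [3.141, -0.0, 1.136]
ft_force: [-0.5, -0.4, -0.4]
opening: 0.586
grip_force: 0.0
```

arm_command:
  delta_pos:
    - [0,0,0]
    - [0,0,0]
    - [0,0,0]
    - [0,0,0]
    - [0,0,0]
  delta_rot:
    - [0,0,0]
    - [0,0,0]
    - [0,0,0]
    - [0,0,0]
    - [0,0,0]
  claw: [0,0,0,0,0]

```text
t: 49.25
eef_pos: [591.9, 14.8, 36.1]
tcp_rot: [3.142, 0.0, 1.136]
ft_force: [-0.2, -0.7, -0.1]
opening: 0.935
grip_force: 0.0
```

arm_command:
  delta_pos:
    - [0,0,0.06]
    - [0,0,0.18]
    - [0,0,0.34]
    - [0,0,0.5]
    - [0,0,0.66]
  delta_rot:
    - [0,0,0]
    - [0,0,0]
    - [0,0,0]
    - [0,0,0]
    - [0,0,0]
  claw: [0,0,0,0,0]

```text
t: 49.67
eef_pos: [591.4, 14.9, 202.9]
tcp_rot: [-3.141, 0.0, 1.136]
ft_force: [0.3, -1.1, -0.1]
opening: 1.002
grip_force: 0.0
```

arm_command:
  delta_pos:
    - [-0.03,0.1,0.02]
    - [-0.06,0.25,0.03]
    - [-0.1,0.4,0.03]
    - [-0.14,0.55,0.03]
    - [-0.16,0.7,0.03]
  delta_rot:
    - [0,0,0]
    - [0,0,0]
    - [0,0,0]
    - [0,0,0]
    - [0,0,0]
  claw: [0,0,0,0,0]

```text
t: 50.08
eef_pos: [550.7, 191.3, 209.0]
tcp_rot: [3.142, 0.0, 1.135]
ft_force: [0.3, 0.7, -0.3]
opening: 1.001
grip_force: 0.0
```

arm_command:
  delta_pos:
    - [-0.05,0.15,0]
    - [-0.1,0.3,0]
    - [-0.15,0.45,0]
    - [-0.18,0.6,0]
    - [-0.2,0.7,0]
  delta_rot:
    - [0,0,0]
    - [0,0,0]
    - [0,0,0]
    - [0,0,0]
    - [0,0,0]
  claw: [0,0,0,0,0]

```text
t: 50.5
eef_pos: [500.5, 367.8, 208.8]
tcp_rot: [-3.142, -0.0, 1.137]
ft_force: [0.7, -0.5, -0.7]
opening: 1.0
grip_force: 0.0
```

arm_command:
  delta_pos:
    - [-0.1,0.12,0]
    - [-0.2,0.24,0]
    - [-0.28,0.33,0]
    - [-0.34,0.38,0]
    - [-0.34,0.38,0]
  delta_rot:
    - [0,0,0]
    - [0,0,0]
    - [0,0,0]
    - [0,0,0]
    - [0,0,0]
  claw: [0,0,0,0,0]

```text
t: 50.92
eef_pos: [414.0, 462.1, 208.6]
tcp_rot: [-3.141, 0.0, 1.139]
ft_force: [0.2, 0.7, -0.3]
opening: 1.001
grip_force: 0.0
```

Run:
```python
from h import *
im,c=snap("top","tf.png")
a=cv2.imread('pics/top0.png')[160:280,235:365];b=cv2.imread('pics/tf.png')
cv2.imwrite('pics/cmp.png',np.vstack([cv2.resize(np.hstack([a,b[160:280,235:365]]),None,fx=3,fy=3),cv2.resize(b[60:340,90:482],(780,240))[:, :780]])[:600])
```

```text
(no output)
```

View pics/cmp.png

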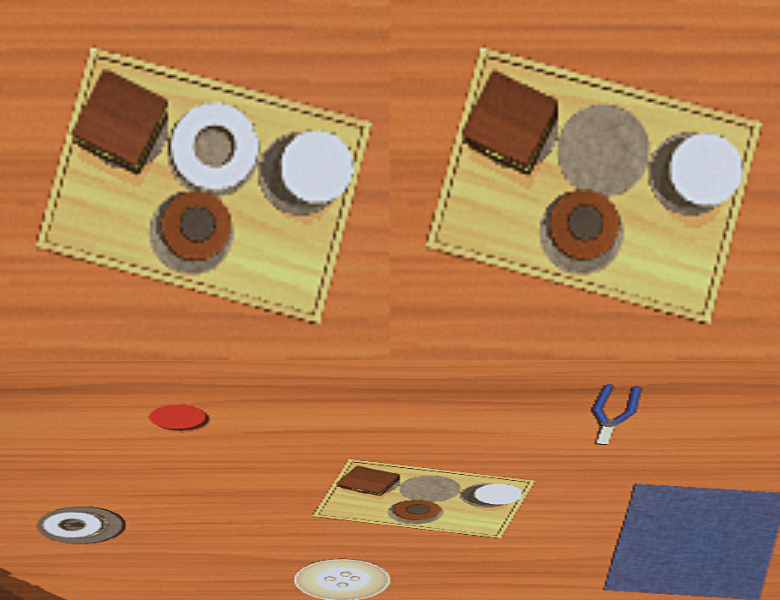

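The before and after crops match within about 1 px (2 mm) for all three containers. The spool lies on the stand, and the dish, tin and pliers haven't moved. Handing in.

```bash
python3 -c "
from cell import *
print(job_done())"
```

```text
the job is handed in; nothing more can be done
None
```

Job handed in, no verdict returned: in the last top view the spool lies on the stand over its post, all three containers stand upright within about 2 mm of their starting spots, and the dish, tin and pliers look unmoved.

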